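# Push out the stuck block and put the press tooling on its rests

## Robot

A 7-joint arm with a two-finger parallel gripper is mounted at the origin on the work surface. World frame = base frame: x ahead of the robot, y to its left, z up, the work surface at z = 0. Lengths are in m, angles in rad, forces in N, time in s.
With the tool pointing down it reaches from about 0.425 to 1.025 m from the base axis. Payload 9.4 kg.
Tool frame: the origin (TCP) lies midway between the tips of the shut fingers; the grasp point (between the pads) lies 19 mm behind it; x points along the fingers, z is the direction in which the jaws open and shut, and the axes are right-handed (so a half turn about x gives the same grasp; the last joint's range is limited). The gripper opens to 85 mm and grips with 20 to 120 N. Pads are 22 mm wide; open, the fingers measure 114 mm over their backs; the gripper's body (76 mm by 85 mm) begins 54 mm behind the grasp point. The pads swing forward as they close: fully open they stand 13 mm farther back than shut.
Start: joints at [1.08, 0.599, -0.003, 1.599, 0.002, 0.943, -0.08], TCP at [0.292, -0.664, 0.231] pointing down, gripper open.
Joint ranges: [-2.57, 2.57], [-0.35, 1.97], [-1.29, 1.29], [0.11, 2.56], [-1.05, 4.19], [0.11, 1.86], [-2.63, 2.63]. Speed limits (rad/s): [2.22, 2.22, 3.01, 3.01, 3.14, 3.14, 3.14].

## Interface

Orientations are given as a 3x3 rotation matrix whose columns are the frame's x, y, z axes.
In Python, from workcell import manip, optics, hand_in, spotter gives the robot as it stands.
- The arm moves only by the tool jog_arm, never from a script. Its argument "increments" is a list of rows, each a list of 6 numbers: the shift along the world's x, y, z in cm, then the turn, a rotation vector about the world's x, y, z in rad. In form: [[tx, ty, tz, ax, ay, az], ...]. A call has 1 to 12 rows; each row shifts and turns the pose as measured when the row begins; what a row does not reach is not made up. A row lasts 1/10 s, in which the tool goes at most 50 mm and 8.59 degrees, less where a joint would pass 70% of its speed; a pose out of reach is approached as far as the arm can. A call with a gripper value outside its range is refused whole. "fingers" is the opening, from 0 (shut) to 1 (fully open), set as the call begins (left out, the last holds). The fingers move at their own pace and stop on an object; "grip_force" is the grip in N (left out, the last holds). Time passes only in rows, so rows that do not move let the fingers close. It gives the time, the measured TCP pose, the force and the opening at its end, in the units of the state.
- manip.observe(): the state, without advancing time (a new reading comes with each control period).
- optics.capture(name): name is "side" or "top"; returns the picture (400x640x3 uint8, blue, green, red); there is no depth.
- optics.camera_info(name): a dict with "vertical_fov" (degrees; the focal length in pixels is half the picture's height over the tangent of half this angle, whatever the lens; pixels are square), "cx", "cy" (the principal point, pixels), "rvec" (rotation vector, rad) and "tvec" (3), from world to camera coordinates, as OpenCV has them. Camera axes: x right, y down, z forward; pixel columns grow to the right and rows downward; lengths in m; the calibration is good to about 2 mm. A picture is of the moment at which its call begins. camera_info takes no time and is no camera call.
- hand_in(): hands the job in, once; it reports no verdict.
Trained networks look in the newest picture that a camera, given by its name, has taken for a name from the list of things; names that differ only in an ending like _2 or _b are one class to them, and where a whole thing is asked for, a point or a joint stands for the part that bears it (a point fixed in the world has none). Each returns a list of dicts, best first, with "p" (0 to 1); they miss things now and then, are a little off and sometimes report something else, mostly with a low value. They report only what shows in the picture. A call takes as long as a camera call.
- spotter.regions_of(camera, name): "mask" (400x640 bool, what is visible of it) and "extent" ([left, top, right, bottom] in pixels, round what is visible of it).
The state is a dict: "time_s": time; "qpos": joint angles; "qd": joint speeds; "tau": joint torques, N m; "eef_pos": TCP position; "ee_rot": TCP orientation; "ft_force": force on the tool from outside, world axes, zero at the start; "torque": the same for the moment, N m; "gripper_width": finger opening in m.
Only numpy, scipy, OpenCV 4.12 (cv2) and the standard library are available. Lean on these libraries where they do the work, as an engineer would, in place of code of your own. Each camera call takes 0.05 s, during which the arm holds its last target.

## Task

Take the red-handled brass drift and use it to push the bronze block through the green sleeve and all the way out onto the ledge. Then put the press tooling away, each on the blue rest that matches it: the drift lying between the prongs of the long rest, the bronze block lying along its bronze outline between the end stops, the copper-tipped punch upright inside the round rim, and the steel ring flat over the white post. Set everything down gently without dropping it, and leave the black collet chuck where it stands.

Things in the scene. Friction and masses are not known exactly. Their poses are not given: they have to be found in the camera images.
- sleeve: Fixed fixture: green sleeve on a dark base 64 mm wide. Origin: on the bench under the sleeve's middle; +x along the bore towards the open ledge (push this way), z up. Sleeve x -25..25, y -24..24, top z 71 mm; square bore 28 mm, open at both ends, floor z 33, middle z 47; 14 mm slot along the roof. Ledge level with the bore floor (z 33), x 25..95 mm, then a 6 mm lip to 100. Entry end (-x) is clear.
- plug: Loose bronze block 40 x 24 x 24 mm, 0.19 kg, seen through the sleeve's slot. Origin: its middle; x along its 40 mm length. Starts lying on the bore floor along the bore, within 4 mm of the sleeve's middle, held by friction (under 4 N); can be gripped only once pushed out fully onto the ledge.
- drift: Loose push-out tool, 0.22 kg: red handle block 40 long x 24 wide x 28 mm high on the middle of a brass rod, diameter 14, 180 mm long over all; both ends alike, each 70 mm out of the handle. Lies on the handle. Origin: its middle, on the rod's axis, 14 mm above the handle's underside; x along the rod, z up.
- punch: Loose upright steel punch with a copper cone tip, 92 mm high, about 0.42 kg: foot diameter 36 mm up to 40 mm, neck diameter 26 mm from 40 to 80 mm, cone above. Origin: centre of the underside, z up.
- die_ring: Loose bright steel die ring lying flat with four dark marks on top, outer diameter 64, inner 40, 22 mm high, about 0.34 kg. Origin: centre of the underside, z up.
- punch_rest: Blue plastic rest, fixed, base 84 x 84 x 6 mm (top face 6 mm above its origin). Origin: centre of the underside, z up. For the punch: a round copper-coloured spot inside a low round rim, inner radius 27 mm, outer 32 mm, rim top at z 14 mm.
- ring_rest: Blue plastic rest, fixed, base 84 x 84 x 6 mm (top face 6 mm above its origin). Origin: centre of the underside, z up. For the die ring: a white ring outline around a white post, diameter 16 mm, top at z 18 mm, that goes in the ring's hole.
- plug_rest: Blue plastic rest, fixed, base 84 x 84 x 6 mm (top face 6 mm above its origin). Origin: centre of the underside, z up. For the bronze block: a bronze-coloured 40 x 24 mm outline whose length lies along x, between two end stops at x = -35 and +35 mm (inner faces at 32 mm, 40 mm wide, top at z 12 mm). Open at the sides.
- drift_rest: Blue plastic rest for the drift, fixed, 200 x 56 x 6 mm, red outline of the drift along its x axis. Pairs of upright prongs at x -70 and +70 mm, 10 mm long, gap 32 mm across (y), top z 26 mm: the rod's ends lie between them, the handle stands on the base. Origin: centre of the underside, z up; top face at z 6 mm.
- chuck: Loose black collet chuck, stepped and round, diameter 60 mm, 44 mm high. To be left alone. Origin: centre of the underside.

How it is judged:
On the way, in this order (a step that is already met when the one before it is completed fails the run):
1. an end of the red-handled drift is in the sleeve's bore, with the bronze block still in the sleeve (x of drift in the frame of sleeve between -0.115 and -0.03 m and y of drift in the frame of sleeve between -0.012 and 0.012 m and z of drift in the frame of sleeve between 0.035 and 0.059 m and angle between the x axis of drift and the x axis of sleeve, either way round below 0.2 rad and x of plug in the frame of sleeve below 0.035 m), for 0.1 s.
2. the bronze block has been pushed clear of the sleeve, onto the ledge, with the drift still reaching into the bore (x of plug in the frame of sleeve above 0.046 m and horizontal distance between plug and sleeve below 0.11 m and x of drift in the frame of sleeve between -0.115 and -0.03 m and y of drift in the frame of sleeve between -0.014 and 0.014 m), for 0.1 s.
At the end, for the whole second after the job is handed in: Each piece rests on the base of its own rest: punch upright inside the rim; ring flat over the post; block within 15 mm and 0.35 rad of its outline, between the stops; drift on its handle between the prongs, within 18 mm along, 15 mm across, 0.25 rad. All still (horizontal distance between punch and punch_rest below 0.013 m and horizontal distance between die_ring and ring_rest below 0.015 m and horizontal distance between plug and plug_rest below 0.015 m and z of punch in the frame of punch_rest between 0.003 and 0.009 m and z of die_ring in the frame of ring_rest between 0.003 and 0.009 m and angle between each of punch, die_ring's own z axis and vertical below 0.12 rad and z of plug in the frame of plug_rest between 0.015 and 0.021 m and angle between the x axis of plug and the x axis of plug_rest, either way round below 0.35 rad and x of drift in the frame of drift_rest between -0.018 and 0.018 m and y of drift in the frame of drift_rest between -0.015 and 0.015 m and z of drift in the frame of drift_rest between 0.016 and 0.024 m and angle between the x axis of drift and the x axis of drift_rest, either way round below 0.25 rad and linear speed of each of drift, plug, punch, die_ring below 0.02 m/s); the robot touches nothing.
It fails at once if the drift is dropped: moving faster than 0.8 m/s while not held (linear speed of drift above 0.8 m/s and contact force between the fingers and drift below 0.1 N).
It fails at once if the bronze block is dropped: moving faster than 0.8 m/s while not held (linear speed of plug above 0.8 m/s and contact force between the fingers and plug below 0.1 N).
It fails at once if the punch is dropped: moving faster than 0.8 m/s while not held (linear speed of punch above 0.8 m/s and contact force between the fingers and punch below 0.1 N).
It fails at once if the die ring is dropped: moving faster than 0.8 m/s while not held (linear speed of die_ring above 0.8 m/s and contact force between the fingers and die_ring below 0.1 N).
It fails at once if the black collet chuck is moved by more than 25 mm (distance of chuck from where it was at the start of the episode above 0.025 m).
It also fails if it takes over 115 s, if anything falls off the work surface, if the arm or the gripper's body presses on something with over 40 N, if the wrist force passes 120 N, or if a joint passes its speed limit or range.

## Working session

There is one attempt and no reset: what is moved stays moved. The work goes in short steps, Python scripts to look and compute and a tool call to move; the robot and the scene stay as the last step left them, time stands still between calls to the robot, and variables do not carry over. Pictures are saved under pics/ and viewed, and the job is handed in when it is done.

Besides the shell and the picture viewer there is one more tool, called after "Emit:" as a command line: name --pt "numbers of a row" for each row, then --argument value for the rest. jog_arm: Moves the arm, as the interface text tells. Its arguments: {"type":"object","properties":{"increments":{"type":"array","items":{"type":"array","items":{"type":"number"}}},"fingers":{"type":"number"},"grip_force":{"type":"number"}},"required":["increments"]}

```bash
mkdir -p pics; ls
python3 - <<'E'
from workcell import manip, optics, hand_in, spotter
import cv2
s=manip.observe()
for k,v in s.items(): print(k,v)
for c in ("side","top"):
    im=optics.capture(c); cv2.imwrite(f"pics/{c}0.png",im); print(c,optics.camera_info(c))
E
```

```text
pics
time_s 0.0
qpos [ 1.08029757  0.60011617 -0.00253675  1.60012298  0.00175623  0.94290839
 -0.07977582]
qd [-8.18730270e-04 -1.16803943e-03 -5.09782149e-04 -8.73517199e-05
  3.66725842e-04  1.66670771e-04  4.44469966e-04]
tau [-1.87442885e-03 -7.76469326e+01  1.56406101e+00 -2.58013952e+01
  1.22855965e-02  8.99223407e-03  6.38767597e-05]
eef_pos [ 0.29131776 -0.66338232  0.23042598]
ee_rot [[-7.24272744e-04  9.15579207e-01  4.02137031e-01]
 [ 1.37341113e-03  4.02137668e-01 -9.15578183e-01]
 [-9.99998795e-01 -1.10828849e-04 -1.54872402e-03]]
ft_force [0.08443518 0.11833317 0.05143601]
torque [ 0.00652679 -0.04889783 -0.01263955]
gripper_width 0.0855130417483119
side {'vertical_fov': 52.580224000440474, 'cx': 319.12356799345207, 'cy': 204.15513806133865, 'rvec': array([ 2.10695939, -0.09092994,  0.0574196 ]), 'tvec': array([-0.5715332 ,  0.07890394,  1.05920211])}
top {'vertical_fov': 42.62317982155275, 'cx': 320.0353108804519, 'cy': 196.19917925807843, 'rvec': array([ 2.13394928, -2.13032718,  0.15100199]), 'tvec': array([0.01047486, 0.55680362, 1.34080542])}
```

View pics/side0.png

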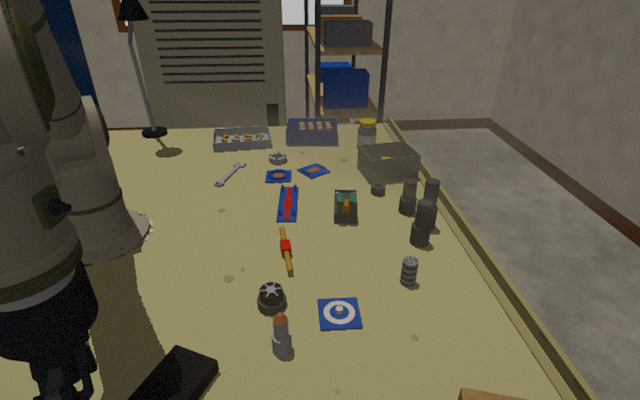

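View pics/top0.png

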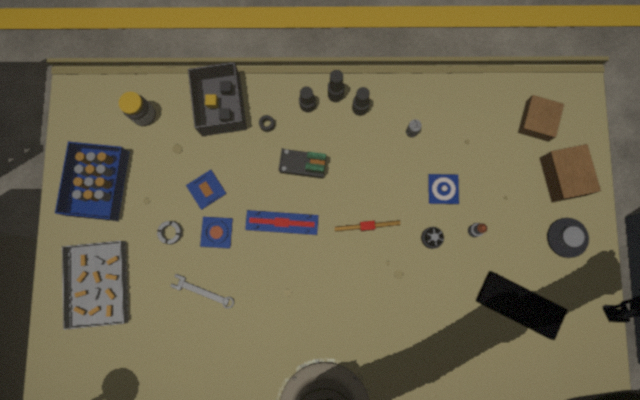

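```bash
cat > h.py <<'E'
import numpy as np, cv2
from scipy.optimize import minimize
def cyl(r,z0,z1,r2=None,x=0,y=0,n=24):
    a=np.linspace(0,2*np.pi,n,endpoint=False); r2=r if r2 is None else r2
    return np.vstack([np.c_[x+r*np.cos(a),y+r*np.sin(a),0*a+z0],np.c_[x+r2*np.cos(a),y+r2*np.sin(a),0*a+z1]])/1000
def box(x0,x1,y0,y1,z0,z1):
    return np.array([[x,y,z] for x in(x0,x1) for y in(y0,y1) for z in(z0,z1)])/1000
def xcyl(r,x0,x1):
    c=cyl(r,x0,x1); return c[:,[2,0,1]]
M={
'sleeve':[box(-32,100,-32,32,0,27) ,box(-25,25,-24,24,0,71),box(25,100,-24,24,0,33)],
'plug':[box(-20,20,-12,12,-12,12)],
'drift':[box(-20,20,-12,12,-14,14),xcyl(7,-90,90)],
'punch':[cyl(18,0,40),cyl(13,40,80),cyl(13,80,92,2)],
'die_ring':[cyl(32,0,22)],
'punch_rest':[box(-42,42,-42,42,0,6),cyl(32,6,14)],
'ring_rest':[box(-42,42,-42,42,0,6),cyl(8,6,18)],
'plug_rest':[box(-42,42,-42,42,0,6),box(-38,-32,-20,20,6,12),box(32,38,-20,20,6,12)],
'drift_rest':[box(-100,100,-28,28,0,6)]+[box(x-5,x+5,y0,y0+5,6,26) for x in(-70,70) for y0 in(-21,16)],
'chuck':[cyl(30,0,44)],
}
S=4
def cam(ci):
    f=200/np.tan(np.radians(ci['vertical_fov'])/2)
    return np.array([[f,0,ci['cx']],[0,f,ci['cy']],[0,0,1]]),cv2.Rodrigues(np.array(ci['rvec']))[0],np.array(ci['tvec'])
def proj(C,P):
    K,R,t=C; q=(P@R.T+t)@K.T; return q[:,:2]/q[:,2:]
def ray(C,uv,z):
    K,R,t=C; d=R.T@np.linalg.solve(K,[uv[0],uv[1],1]); o=-R.T@t
    return o+d*(z-o[2])/d[2]
def sil(C,name,x,y,yaw,z,off):
    c,s=np.cos(yaw),np.sin(yaw); R=np.array([[c,-s,0],[s,c,0],[0,0,1]])
    im=np.zeros((int(off[3]-off[1])*S,int(off[2]-off[0])*S),np.uint8)
    for part in M[name]:
        uv=proj(C,part@R.T+[x,y,z])
        p=((uv+.5-off[:2])*S*16-8)
        cv2.fillConvexPoly(im,cv2.convexHull(np.round(p).astype(np.int32)),1,shift=4)
    return cv2.boxFilter(im.astype(np.float32),-1,(S,S))
def fit(name,masks,cams,x0,z,yaws=(0,),sym=False,w=None):
    pads=[];refs=[]
    for m in masks:
        ys,xs=np.nonzero(m); off=np.array([xs.min()-14,ys.min()-14,xs.max()+15,ys.max()+15]);off=np.clip(off,0,[640,400,640,400])
        pads.append(off); c=m[off[1]:off[3],off[0]:off[2]].astype(np.float32)
        refs.append(np.kron(c,np.ones((S,S),np.float32)))
    def cost(p):
        e=0
        for C,o,r in zip(cams,pads,refs):
            e+=np.abs(sil(C,name,p[0]/1000,p[1]/1000,p[2]/50 if not sym else 0,z,o)-r).sum()/r.sum()
        return e
    best=None
    for yw in yaws:
        v=np.array([x0[0]*1000,x0[1]*1000,yw*50])
        for st in (12,4):
            sx=np.vstack([v,v+[st,0,0],v+[0,st,0],v+[0,0,st]])
            r=minimize(cost,v,method='Nelder-Mead',options=dict(initial_simplex=sx,xatol=.05,fatol=1e-4,maxiter=150)); v=r.x
        if best is None or r.fun<best.fun: best=r
    return best.x[0]/1000,best.x[1]/1000,best.x[2]/50,best.fun
E
cat > look.py <<'E'
from h import *
from workcell import manip, optics, spotter
import sys
ZC={'sleeve':.0,'plug':.047,'drift':.014}
def look(names,tag,cs=('top','side')):
    out={}
    for c in cs:
        im=optics.capture(c); cv2.imwrite(f'pics/{tag}_{c}.png',im); C=cam(optics.camera_info(c))
        for n in names:
            r=spotter.regions_of(c,n)
            out[(n,c)]=[(q['p'],np.array(q['mask']),q['extent']) for q in r]
    return out,{c:cam(optics.camera_info(c)) for c in cs}
E
python3 - <<'E'
from look import *
import pickle
names=list(M)
o,C=look(names,'l1')
pickle.dump((o,C),open('l1.pkl','wb'))
for k,v in o.items(): print(k,[(round(p,2),int(m.sum()),[int(a) for a in e]) for p,m,e in v[:3]])
E
```

```text
('sleeve', 'top') [(0.83, 1158, [280, 148, 325, 179])]
('plug', 'top') []
('drift', 'top') [(0.81, 461, [336, 224, 402, 232])]
('punch', 'top') [(0.55, 206, [466, 225, 487, 235])]
('die_ring', 'top') [(0.76, 291, [158, 222, 181, 244])]
('punch_rest', 'top') [(0.8, 928, [203, 217, 232, 250])]
('ring_rest', 'top') [(0.79, 884, [428, 174, 456, 204])]
('plug_rest', 'top') [(0.69, 903, [186, 172, 228, 209])]
('drift_rest', 'top') [(0.63, 1414, [245, 210, 319, 234])]
('chuck', 'top') [(0.56, 381, [423, 225, 442, 248]), (0.42, 211, [467, 225, 487, 236]), (0.4, 1442, [244, 208, 319, 235])]
('sleeve', 'side') [(0.66, 784, [257, 283, 289, 317]), (0.38, 72, [341, 198, 350, 210])]
('plug', 'side') [(0.66, 104, [340, 195, 349, 211])]
('drift', 'side') [(0.62, 377, [279, 227, 294, 272]), (0.16, 1259, [318, 297, 362, 331])]
('punch', 'side') [(0.71, 673, [271, 313, 292, 357])]
('die_ring', 'side') [(0.62, 185, [271, 152, 289, 162])]
('punch_rest', 'side') [(0.65, 322, [266, 171, 290, 182])]
('ring_rest', 'side') [(0.57, 1343, [317, 296, 361, 331])]
('plug_rest', 'side') [(0.87, 274, [298, 164, 327, 176])]
('drift_rest', 'side') [(0.7, 717, [273, 186, 299, 224])]
('chuck', 'side') [(0.62, 749, [257, 283, 288, 317]), (0.4, 314, [301, 164, 329, 177])]
```

```bash
cat > fitall.py <<'E'
from h import *
import pickle
o,C=pickle.load(open('l1.pkl','rb'))
Z={'drift':.014}
yw={'sleeve':[1.57],'drift':[1.57],'drift_rest':[1.57],'punch_rest':[0],'ring_rest':[0],'plug_rest':[.5]}
res={}
for n in M:
    if n=='plug': continue
    for cs in (['top','side'],['top'],['side']):
        if n=='sleeve' and 'side' in cs: continue
        m=[o[(n,c)][0][1] for c in cs]; cc=[C[c] for c in cs]
        ys,xs=np.nonzero(m[0]); x0=ray(cc[0],(xs.mean(),ys.mean()),.02)
        f=fit(n,m,cc,x0,Z.get(n,0),yw.get(n,[0]),sym=n in('punch','die_ring','chuck'))
        print(n,cs,np.round(f,4)); res.setdefault(n,f)
pickle.dump(res,open('res.pkl','wb'))
for c in ('top','side'):
    im=cv2.imread(f'pics/l1_{c}.png'); im=cv2.resize(im,None,fx=3,fy=3,interpolation=cv2.INTER_CUBIC)
    for n,f in res.items():
        cs,sn=np.cos(f[2]),np.sin(f[2]);R=np.array([[cs,-sn,0],[sn,cs,0],[0,0,1]])
        for p in M[n]:
            uv=proj(C[c],p@R.T+[f[0],f[1],Z.get(n,0)])
            cv2.polylines(im,[cv2.convexHull(np.round((uv+.5)*3-.5).astype(np.int32))],True,(0,255,255),1)
    cv2.imwrite(f'pics/ov_{c}.png',im[430:800,430:1230] if c=='top' else im[430:1100,600:1300]); 
    if c=='top': cv2.imwrite('pics/ov_topR.png',im[430:800,1130:1500])
    else: cv2.imwrite('pics/ov_side.png',im[430:1100,700:1250][:600])
E
python3 fitall.py
```

```text
sleeve ['top'] [0.6486 0.0278 1.4311 0.1164]
drift ['top', 'side'] [ 0.4803 -0.1174  1.6727  0.3365]
drift ['top'] [ 0.4801 -0.1181  1.6742  0.1766]
drift ['side'] [ 0.4809 -0.117   1.6708  0.1462]
punch ['top', 'side'] [ 0.4688 -0.4102  0.0612  0.2771]
punch ['top'] [ 0.4688 -0.4109  0.0687  0.1343]
punch ['side'] [ 0.4688 -0.4076  0.0824  0.1292]
die_ring ['top', 'side'] [ 0.4613  0.4246 -0.0158  0.8506]
die_ring ['top'] [0.4607 0.4249 0.023  0.6834]
die_ring ['side'] [ 0.4622  0.4223 -0.0941  0.1512]
punch_rest ['top', 'side'] [ 0.4639  0.2973 -0.0614  0.198 ]
punch_rest ['top'] [ 0.4628  0.2977 -0.0496  0.0513]
punch_rest ['side'] [ 0.4652  0.295  -0.0743  0.1235]
ring_rest ['top', 'side'] [ 0.5852 -0.3301 -0.0268  0.142 ]
ring_rest ['top'] [ 0.5856 -0.331  -0.0378  0.0809]
ring_rest ['side'] [ 0.5849 -0.3298 -0.0208  0.0553]
plug_rest ['top', 'side'] [0.5827 0.3309 0.5878 0.2846]
plug_rest ['top'] [0.5826 0.331  0.5768 0.0579]
plug_rest ['side'] [0.5831 0.3284 0.4872 0.2234]
drift_rest ['top', 'side'] [0.4907 0.1169 1.5054 0.1523]
drift_rest ['top'] [0.4904 0.1194 1.5012 0.0732]
drift_rest ['side'] [0.4913 0.1156 1.5076 0.0684]
chuck ['top', 'side'] [ 0.4485 -0.2927 -0.0037  0.5187]
chuck ['top'] [ 0.4464 -0.2906  0.0244  0.2362]
chuck ['side'] [ 0.449  -0.2936 -0.0196  0.2711]
```

View pics/ov_top.png

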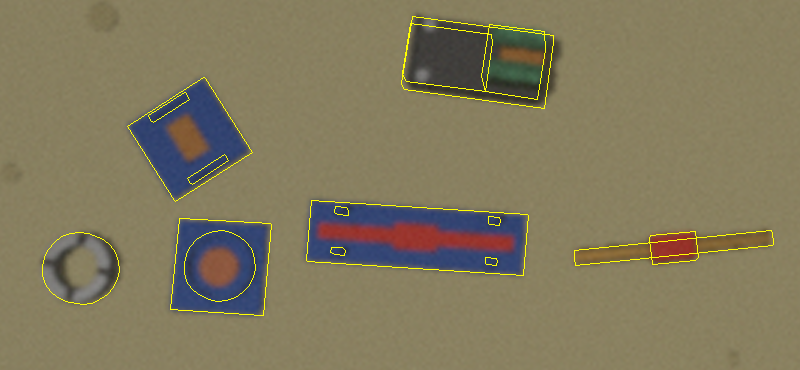

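View pics/ov_topR.png

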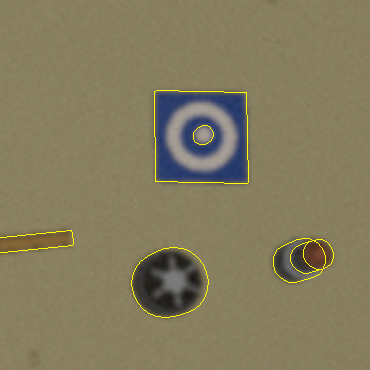

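View pics/ov_side.png

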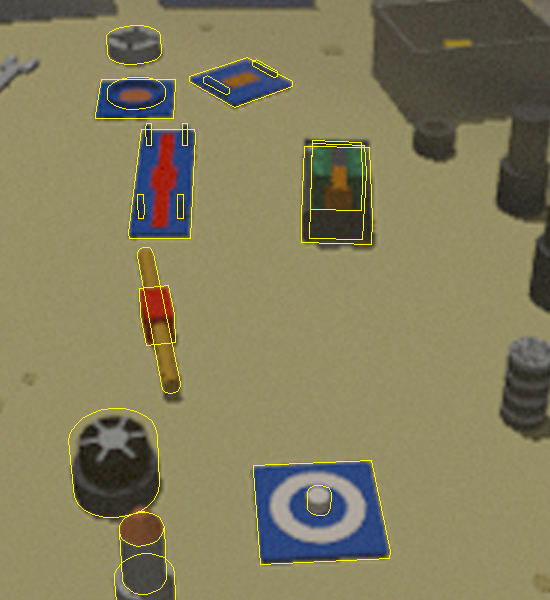

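```bash
cat > sl.py <<'E'
from h import *
import pickle,sys
o,C=pickle.load(open('l1.pkl','rb'))
x,y,yaw=[float(a) for a in sys.argv[1:4]]
cs,sn=np.cos(yaw),np.sin(yaw);R=np.array([[cs,-sn,0],[sn,cs,0],[0,0,1]])
out=[]
for c,(u0,v0,u1,v1) in (('top',(270,140,335,190)),('side',(320,180,370,230))):
    k=8
    im=cv2.imread(f'pics/l1_{c}.png')[v0:v1,u0:u1]; im=cv2.resize(im,None,fx=k,fy=k,interpolation=cv2.INTER_CUBIC); im=cv2.convertScaleAbs(im,alpha=1.6)
    raw=im.copy()
    for p,col in ((box(-25,25,-24,24,71,71.01),(0,255,255)),(box(-25,25,-7,7,71,71.01),(255,255,0)),(box(-25,-25.01,-14,14,33,61),(255,0,255)),(box(25,95,-24,24,33,33.01),(0,128,255)),(box(-25,100,-32,32,0,.01),(255,255,255))):
        uv=proj(C[c],p@R.T+[x,y,0])
        cv2.polylines(im,[cv2.convexHull(np.round((uv+.5-[u0,v0])*k-.5).astype(np.int32))],True,col,1)
    out.append(np.vstack([raw,im]) if c=='side' else np.vstack([raw,im]))
h=max(a.shape[0] for a in out)
out=[cv2.copyMakeBorder(a,0,h-a.shape[0],0,0,0) for a in out]
r=np.hstack(out); r=cv2.resize(r,None,fx=min(800/r.shape[1],600/r.shape[0]),fy=min(800/r.shape[1],600/r.shape[0]),interpolation=cv2.INTER_AREA)
cv2.imwrite(sys.argv[4],r)
E
python3 sl.py .6486 .0278 1.4311 pics/sl1.png
```

```text
(no output)
```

View pics/sl1.png

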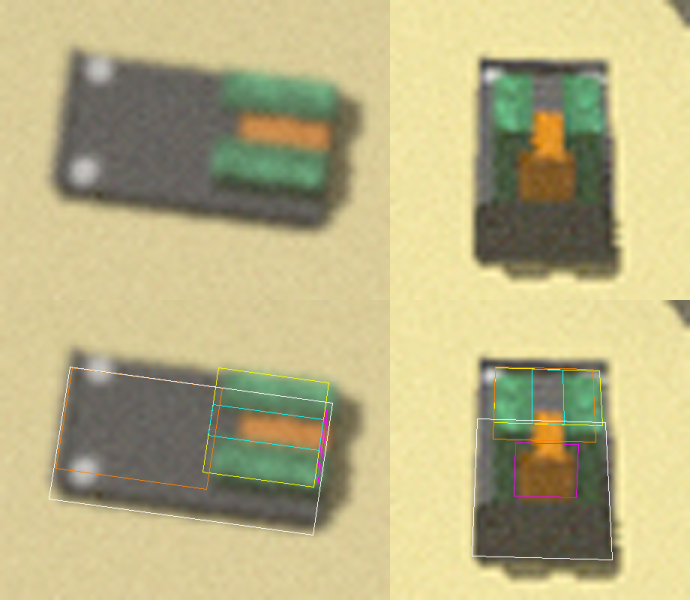

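```bash
sed -i "s/^'sleeve':.*/'sleeve':[box(-25,100,-32,32,0,33),box(-25,25,-24,24,0,71)],/" h.py
python3 - <<'E'
from h import *
import pickle
o,C=pickle.load(open('l1.pkl','rb'))
m=o[('sleeve','top')][0][1]
print(fit('sleeve',[m],[C['top']],(.6486,.0278),0,[1.43]))
p=o[('plug','side')][0][1]; print(np.argwhere(p).mean(0))
# color mask for side: not bench color
im=cv2.imread('pics/l1_side.png')[185:235,325:367].astype(int)
g=(im[...,2]-im[...,0]); lum=im.sum(2)
mm=np.zeros((400,640),bool); mm[185:235,325:367]=(lum<260)|(im[...,1]>im[...,2]+5)
n,l,st,_=cv2.connectedComponentsWithStats(mm.astype(np.uint8)); k=1+np.argmax(st[1:,4]); ms=l==k; print(st[k])
cv2.imwrite('pics/ms.png',cv2.resize(ms[180:240,320:370].astype(np.uint8)*255,None,fx=6,fy=6))
print(fit('sleeve',[ms],[C['side']],(.6486,.0278),0,[1.43]))
print(fit('sleeve',[m,ms],[C['top'],C['side']],(.6486,.0278),0,[1.43]))
E
```

```text
(np.float64(0.6482027042099919), np.float64(0.024235077322980775), np.float64(1.44444958727792), np.float64(0.10237883031368256))
[206.92307692 346.10576923]
[334 190  24  36 782]
(np.float64(0.6476498623830341), np.float64(0.021917919029979187), np.float64(1.434841571803089), np.float64(0.1356297880411148))
(np.float64(0.6479952587679915), np.float64(0.024426394214681894), np.float64(1.4388778080102973), np.float64(0.24038958549499512))
```

View pics/ms.png

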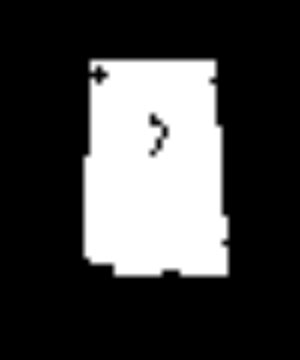

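```bash
python3 sl.py .648 .0240 1.438 pics/sl2.png
```

```text
(no output)
```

View pics/sl2.png

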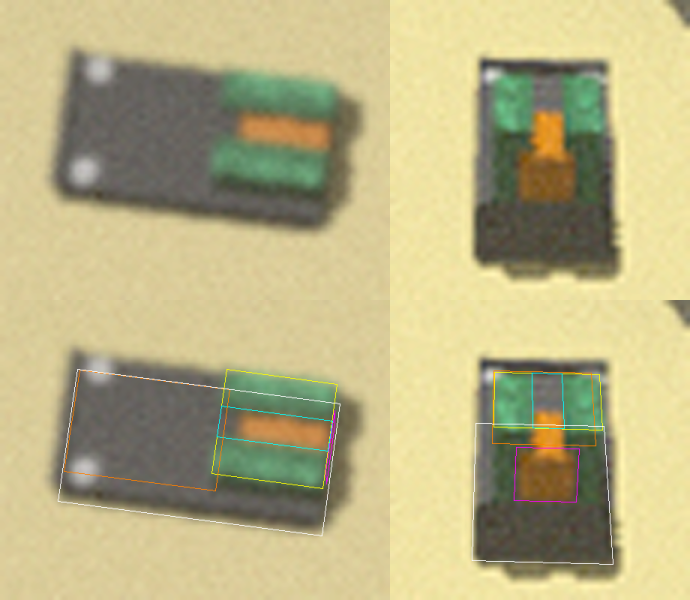

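```bash
cat > d.py <<'E'
# usage: d.py x y z jawyaw  -> delta from current pose (cm, rotvec)
import sys,numpy as np
from scipy.spatial.transform import Rotation as Ro
from workcell import manip
s=manip.observe()
p=np.array(s['eef_pos']);R=np.array(s['ee_rot'])
print('t',round(s['time_s'],2),'pos',np.round(p,4),'jawyaw',round(float(np.arctan2(R[1,2],R[0,2])),4),'tilt',np.round(R[:,0],4),'q7',round(s['qpos'][6],2),'q',np.round(s['qpos'],2),'w',round(s['gripper_width'],4),'F',np.round(s['ft_force'],1))
if len(sys.argv)>4:
    x,y,z,w=[float(a) for a in sys.argv[1:5]]
    zc=np.array([np.cos(w),np.sin(w),0]);xc=np.array([0,0,-1.]);T=np.c_[xc,np.cross(zc,xc),zc]
    rv=Ro.from_matrix(T@R.T).as_rotvec()
    print('delta cm',np.round((np.array([x,y,z])-p)*100,2),'rotvec',np.round(rv,4))
E
python3 d.py .4803 -.1175 .08 .1019
```

```text
t 1.2 pos [ 0.2915 -0.6638  0.2313] jawyaw -1.157 tilt [-0. -0. -1.] q7 -0.08 q [ 1.08  0.6  -0.    1.6   0.    0.94 -0.08] w 0.0853 F [-0.3  0.2  0.5]
delta cm [ 18.88  54.63 -15.13] rotvec [ 1.0000e-04 -0.0000e+00  1.2589e+00]
```

Emit:
jog_arm --pt "1.5 4.4 0 0 0 0.105" --pt "1.5 4.4 0 0 0 0.105" --pt "1.5 4.4 0 0 0 0.105" --pt "1.5 4.4 0 0 0 0.105" --pt "1.5 4.4 0 0 0 0.105" --pt "1.5 4.4 0 0 0 0.105" --pt "1.5 4.4 0 0 0 0.105" --pt "1.5 4.4 0 0 0 0.105" --pt "1.5 4.4 0 0 0 0.105" --pt "1.5 4.4 0 0 0 0.105" --pt "1.5 4.4 0 0 0 0.105" --pt "1.5 4.4 0 0 0 0.105" --fingers 1

```text
time_s: 2.4
eef_pos: [0.4714, -0.1235, 0.2331]
ee_rot: [[0.01, -0.14, 0.99], [-0.006, 0.99, 0.14], [-1.0, -0.007, 0.01]]
ft_force: [0.4, -0.4, 0.5]
gripper_width: 0.0854
```

```bash
python3 d.py .4803 -.1175 .08 .1019
```

```text
t 2.4 pos [ 0.4714 -0.1235  0.2331] jawyaw 0.1404 tilt [ 0.0105 -0.0057 -0.9999] q7 0.03 q [ 0.47  0.34 -0.43  2.12  0.22  0.72  0.03] w 0.0854 F [ 0.4 -0.4  0.5]
delta cm [  0.89   0.6  -15.31] rotvec [ 0.0059  0.0103 -0.0385]
```

Emit:
jog_arm --pt "0.6 0.4 -4 0.006 0.01 -0.038" --pt "0.3 0.2 -4 0 0 0" --pt "0 0 -4 0 0 0" --pt "0 0 -3 0 0 0" --pt "0 0 0 0 0 0"

```text
time_s: 2.9
eef_pos: [0.4868, -0.1088, 0.082]
ee_rot: [[0.012, -0.116, 0.993], [0.002, 0.993, 0.116], [-1.0, 0.0, 0.013]]
ft_force: [0.7, -0.0, -0.5]
gripper_width: 0.0854
```

```bash
python3 d.py .4803 -.1175 .006 .1019
```

```text
t 2.9 pos [ 0.4868 -0.1088  0.082 ] jawyaw 0.1167 tilt [ 0.0124  0.0019 -0.9999] q7 -0.2 q [ 0.3   0.58 -0.27  2.23  0.42  0.36 -0.2 ] w 0.0854 F [ 0.7 -0.  -0.5]
delta cm [-0.65 -0.87 -7.6 ] rotvec [-0.0018  0.0125 -0.0148]
```

Emit:
jog_arm --pt "-0.4 -0.5 -2 0 0.012 -0.015" --pt "-0.25 -0.37 -2 0 0 0" --pt "0 0 -2 0 0 0" --pt "0 0 -1 0 0 0" --pt "0 0 0 0 0 0"

```text
time_s: 3.4
eef_pos: [0.484, -0.119, 0.0152]
ee_rot: [[0.006, -0.1, 0.995], [-0.001, 0.995, 0.1], [-1.0, -0.001, 0.006]]
ft_force: [-0.4, -0.0, -0.1]
gripper_width: 0.0855
```

```bash
python3 d.py .4803 -.1175 .006 .1019
python3 - <<'E'
from look import *
im=optics.capture('side'); cv2.imwrite('pics/g1.png',cv2.resize(im[180:330,200:400],None,fx=4,fy=4,interpolation=cv2.INTER_CUBIC))
E
```

```text
t 3.4 pos [ 0.484  -0.119   0.0152] jawyaw 0.1002 tilt [ 6.4e-03 -5.0e-04 -1.0e+00] q7 -0.26 q [ 0.23  0.7  -0.14  2.26  0.49  0.2  -0.26] w 0.0855 F [-0.4 -0.  -0.1]
delta cm [-0.37  0.15 -0.92] rotvec [0.0005 0.0064 0.0017]
```

View pics/g1.png

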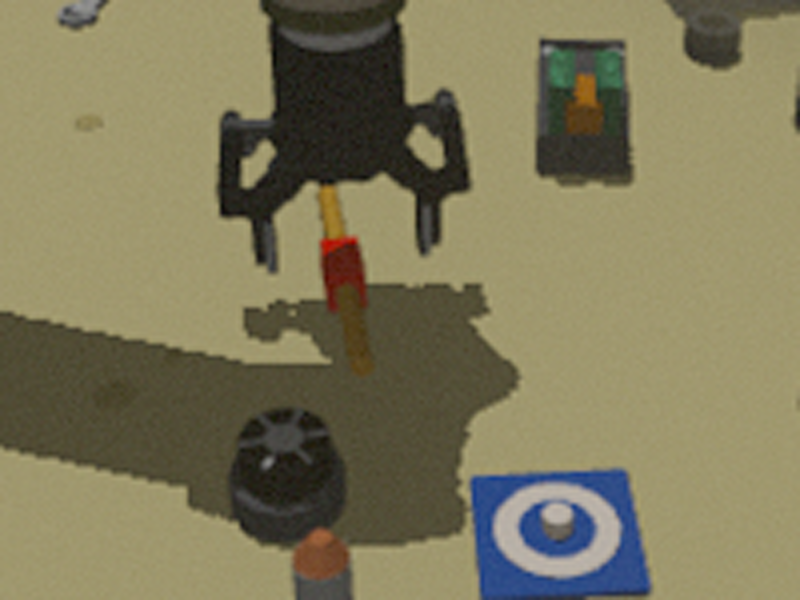

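Emit:
jog_arm --pt "-0.3 0.1 -0.5 0 0.006 0" --pt "0 0 -0.3 0 0 0" --pt "0 0 0 0 0 0"

```text
time_s: 3.75
eef_pos: [0.4825, -0.1183, 0.0099]
ee_rot: [[0.005, -0.099, 0.995], [-0.001, 0.995, 0.099], [-1.0, -0.002, 0.004]]
ft_force: [-0.3, 0.6, 1.2]
gripper_width: 0.0853
```

Emit:
jog_arm --pt "0 0 0 0 0 0" --pt "0 0 0 0 0 0" --pt "0 0 0 0 0 0" --pt "0 0 0 0 0 0" --pt "0 0 0 0 0 0" --pt "0 0 0 0 0 0" --pt "0 0 0 0 0 0" --fingers 0 --grip_force 60

```text
time_s: 4.45
eef_pos: [0.4825, -0.1185, 0.011]
ee_rot: [[0.005, -0.099, 0.995], [-0.002, 0.995, 0.099], [-1.0, -0.002, 0.005]]
ft_force: [-0.0, -0.6, -0.2]
gripper_width: 0.0226
```

```bash
python3 d.py .4803 -.1175 .006 .1019
```

```text
t 4.45 pos [ 0.4825 -0.1185  0.011 ] jawyaw 0.0992 tilt [ 0.0054 -0.0016 -1.    ] q7 -0.27 q [ 0.22  0.71 -0.13  2.27  0.49  0.19 -0.27] w 0.0226 F [-0.  -0.6 -0.2]
delta cm [-0.22  0.1  -0.5 ] rotvec [0.0016 0.0054 0.0027]
```

Emit:
jog_arm --pt "0 0 1 0 0 0" --pt "0 0 2 0 0 0" --pt "1 0 3 0 0 0" --pt "3 0.3 2.5 0 0 -0.06" --pt "4 0.5 0 0 0 -0.06" --pt "4 0.5 0 0 0 -0.06" --pt "2 0.4 0 0 0 -0.05" --pt "0 0 0 0 0 0"

```text
time_s: 5.25
eef_pos: [0.623, -0.1011, 0.1042]
ee_rot: [[-0.0, 0.141, 0.99], [0.002, 0.99, -0.141], [-1.0, 0.002, -0.001]]
ft_force: [-1.4, 0.8, -1.1]
gripper_width: 0.0227
```

```bash
python3 d.py .6315 -.0999 .09 -.1328
```

```text
t 5.25 pos [ 0.623  -0.1011  0.1042] jawyaw -0.1411 tilt [-2.0e-04  1.8e-03 -1.0e+00] q7 -0.34 q [ 0.25  0.65 -0.27  1.91  0.28  0.61 -0.34] w 0.0227 F [-1.4  0.8 -1.1]
delta cm [ 0.85  0.12 -1.42] rotvec [-0.0018 -0.0003  0.0083]
```

Emit:
jog_arm --pt "0.7 0 -2 0 0 0.008" --pt "0.15 0 -2 0 0 0" --pt "0 0 -1.5 0 0 0" --pt "0 0 0 0 0 0" --pt "0 0 0 0 0 0"

```text
time_s: 5.75
eef_pos: [0.6283, -0.1016, 0.0491]
ee_rot: [[-0.004, 0.13, 0.991], [0.002, 0.991, -0.13], [-1.0, 0.001, -0.004]]
ft_force: [-0.5, 0.9, -3.3]
gripper_width: 0.0228
```

```bash
python3 d.py .6315 -.0999 .044 -.1328
python3 - <<'E'
from look import *
import pickle
o,C=look(['drift','sleeve','plug'],'l2'); pickle.dump((o,C),open('l2.pkl','wb'))
for k,v in o.items(): print(k,[(round(p,2),int(m.sum()),[int(a) for a in e]) for p,m,e in v[:3]])
a=cv2.imread('pics/l2_top.png')[130:230,270:420]; b=cv2.imread('pics/l2_side.png')[130:280,270:420]
cv2.imwrite('pics/l2a.png',cv2.resize(a,None,fx=5,fy=5,interpolation=cv2.INTER_CUBIC)); cv2.imwrite('pics/l2b.png',cv2.resize(b,None,fx=4,fy=4,interpolation=cv2.INTER_CUBIC))
E
```

```text
t 5.75 pos [ 0.6283 -0.1016  0.0491] jawyaw -0.1306 tilt [-0.0036  0.0019 -1.    ] q7 -0.36 q [ 0.23  0.74 -0.24  1.92  0.32  0.52 -0.36] w 0.0228 F [-0.5  0.9 -3.3]
delta cm [ 0.32  0.17 -0.51] rotvec [-0.0019 -0.0036 -0.0022]
('drift', 'top') [(0.49, 144, [329, 167, 356, 175]), (0.34, 1386, [245, 212, 319, 233])]
('sleeve', 'top') [(0.72, 1102, [279, 143, 327, 180])]
('plug', 'top') [(0.5, 54, [310, 159, 325, 163])]
('drift', 'side') [(0.73, 313, [341, 208, 352, 249])]
('sleeve', 'side') [(0.66, 325, [267, 173, 290, 182]), (0.54, 28, [332, 200, 351, 222])]
('plug', 'side') [(0.16, 317, [297, 162, 328, 174])]
```

View pics/l2a.png

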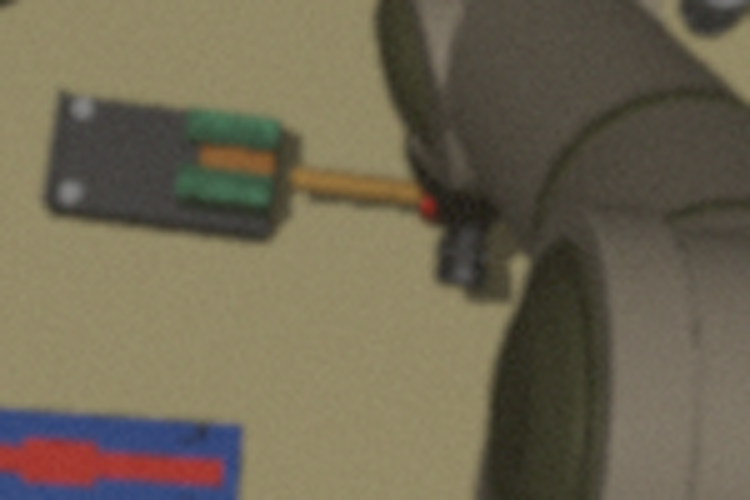

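View pics/l2b.png

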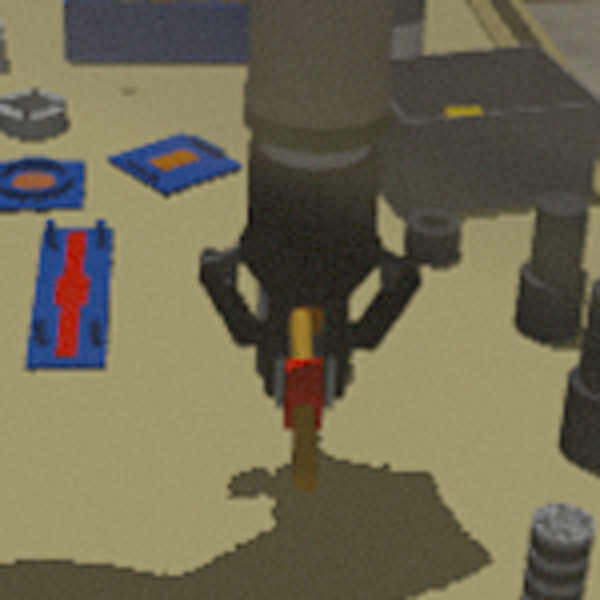

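```bash
cat > rod.py <<'E'
from h import *
import pickle,sys
o,C=pickle.load(open(sys.argv[1]+'.pkl','rb')); zr=float(sys.argv[2])
S0=np.array([.648,.024]);yaw=1.438;d=np.array([np.cos(yaw),np.sin(yaw)]);n=np.array([-d[1],d[0]])
for c in('top','side'):
    for k,(p,m,e) in enumerate(o[('drift',c)][:1]):
        im=cv2.imread(f'pics/{sys.argv[1]}_{c}.png').astype(int)
        m=m&~((im[...,2]>2.2*im[...,1]))  # drop red
        ys,xs=np.nonzero(m)
        P=np.array([ray(C[c],(u,v),zr+.003)[:2] for u,v in zip(xs,ys)])-S0
        s=P@d; t=P@n
        # centre line per s-bin
        b=np.arange(s.min(),s.max(),.012)
        print(c,'s range',s.min().round(4),s.max().round(4),'lateral +n(-x) mm:',[(round(float(a*1000)),round(float(t[(s>=a)&(s<a+.012)].mean()*1000),1)) for a in b if ((s>=a)&(s<a+.012)).sum()>3])
E
python3 rod.py l2 .052
```

```text
top s range -0.1152 -0.0374 lateral +n(-x) mm: [(-115, 11.1), (-103, 3.3), (-91, 4.2), (-79, 3.6), (-67, 3.7), (-55, 4.2), (-43, 4.2)]
side s range -0.2252 -0.0348 lateral +n(-x) mm: [(-225, 0.7), (-213, 0.4), (-201, 0.2), (-189, 0.8), (-177, 1.8), (-165, 1.5), (-153, 0.6), (-93, 1.2), (-81, 1.1), (-69, 1.5), (-57, 2.6), (-45, 1.6)]
```

Run:
```python
from h import *
import pickle
S0=np.array([.648,.024]);yaw=1.438;d=np.array([np.cos(yaw),np.sin(yaw)]);n=np.array([-d[1],d[0]])
for tag in('l1','l2'):
  for c in('top','side'):
    C=pickle.load(open('l1.pkl','rb'))[1][c]
    im=cv2.imread(f'pics/{tag}_{c}.png').astype(int)
    b,g,r=im[...,0],im[...,1],im[...,2]
    roi=np.zeros(r.shape,bool)
    if c=='top': roi[145:185,303:326]=1
    else: roi[188:206,330:360]=1
    br=roi&(r>g*1.25)&(r>b*1.8)&(r>90); gr=roi&(g>r*1.15)
    for nm,m,z in(('bronze',br,.059),('green',gr,.071)):
        ys,xs=np.nonzero(m)
        if len(xs)<5: continue
        P=np.array([ray(C,(u,v),z)[:2] for u,v in zip(xs,ys)])-S0
        s=P@d;t=P@n
        print(tag,c,nm,len(xs),'s',np.percentile(s,[2,98]).round(4),'t mean',t.mean().round(4),'range',np.percentile(t,[2,98]).round(4))
```

```text
l1 top bronze 56 s [-0.023   0.0148] t mean -0.0022 range [-0.0073  0.0028]
l1 top green 237 s [-0.0242  0.0246] t mean 0.0021 range [-0.0229  0.0259]
l1 side bronze 36 s [-0.0262  0.0077] t mean -0.0008 range [-0.0065  0.0046]
l1 side green 165 s [-0.0453  0.0231] t mean 0.0003 range [-0.0242  0.0238]
l2 top bronze 60 s [-0.023   0.0145] t mean -0.0028 range [-0.0081  0.0028]
l2 top green 238 s [-0.0244  0.0247] t mean 0.0021 range [-0.0231  0.0255]
```

Emit:
jog_arm --pt "0.3 0 -0.3 -0.002 -0.004 -0.002" --pt "0.05 0 -0.2 0 0 0" --pt "0 0 0 0 0 0"

```text
time_s: 6.45
eef_pos: [0.6333, -0.1015, 0.0444]
ee_rot: [[0.003, 0.133, 0.991], [-0.001, 0.991, -0.133], [-1.0, -0.0, 0.003]]
ft_force: [-0.5, 0.3, -2.4]
gripper_width: 0.0225
```

```bash
python3 d.py .6315 -.0999 .044 -.1328
python3 - <<'E'
from look import *
import pickle
o,C=look(['drift'],'l3'); pickle.dump((o,C),open('l3.pkl','wb'))
E
python3 rod.py l3 .047
```

```text
t 6.45 pos [ 0.6333 -0.1015  0.0444] jawyaw -0.1329 tilt [ 3.2e-03 -5.0e-04 -1.0e+00] q7 -0.37 q [ 0.22  0.74 -0.23  1.92  0.32  0.51 -0.37] w 0.0225 F [-0.5  0.3 -2.4]
delta cm [-0.18  0.16 -0.04] rotvec [0.0005 0.0032 0.0001]
side s range -0.2258 -0.0315 lateral +n(-x) mm: [(-226, -2.4), (-214, -2.1), (-202, -2.3), (-190, -2.5), (-178, -2.7), (-166, -3.5), (-154, -3.9), (-142, -6.9), (-130, -7.1), (-118, -10.3), (-106, -10.1), (-94, -2.2), (-82, -2.9), (-70, -3.1), (-58, -3.3), (-46, -3.5)]
```

Emit:
jog_arm --pt "-0.1 0.5 0 0 0 0" --pt "0.1 0.8 0 0 0 0" --pt "0.1 0.8 0 0 0 0" --pt "0 0 0 0 0 0"

```text
time_s: 7.05
eef_pos: [0.6342, -0.0788, 0.0449]
ee_rot: [[0.003, 0.133, 0.991], [-0.0, 0.991, -0.133], [-1.0, 0.0, 0.003]]
ft_force: [0.2, 1.0, -2.1]
gripper_width: 0.0225
```

```bash
python3 d.py .6409 -.0295 .044 -.1328
python3 - <<'E'
from look import *
import pickle
o,C=look(['drift'],'l4'); pickle.dump((o,C),open('l4.pkl','wb'))
a=cv2.imread('pics/l4_top.png')[130:230,270:420]; b=cv2.imread('pics/l4_side.png')[170:270,270:420]
cv2.imwrite('pics/l4a.png',cv2.resize(np.vstack([a]),None,fx=5,fy=5,interpolation=cv2.INTER_CUBIC))
E
python3 rod.py l4 .047
```

```text
t 7.05 pos [ 0.6342 -0.0788  0.0449] jawyaw -0.1333 tilt [ 3.4e-03 -4.0e-04 -1.0e+00] q7 -0.4 q [ 0.18  0.74 -0.23  1.92  0.32  0.51 -0.4 ] w 0.0225 F [ 0.2  1.  -2.1]
delta cm [ 0.67  4.93 -0.09] rotvec [0.0004 0.0034 0.0005]
top s range 0.1937 0.2782 lateral +n(-x) mm: [(194, 228.3), (206, 220.7), (218, 222.0), (230, 223.7), (242, 223.9), (254, 223.7), (266, 221.4)]
side s range -0.2036 -0.011 lateral +n(-x) mm: [(-204, -0.4), (-192, -0.2), (-180, -0.3), (-168, -0.1), (-156, -0.6), (-144, -2.7), (-132, -1.4), (-120, -4.5), (-96, -8.3), (-72, -1.2), (-60, -1.9), (-48, -2.1), (-36, -2.3), (-24, -1.7)]
```

View pics/l4a.png

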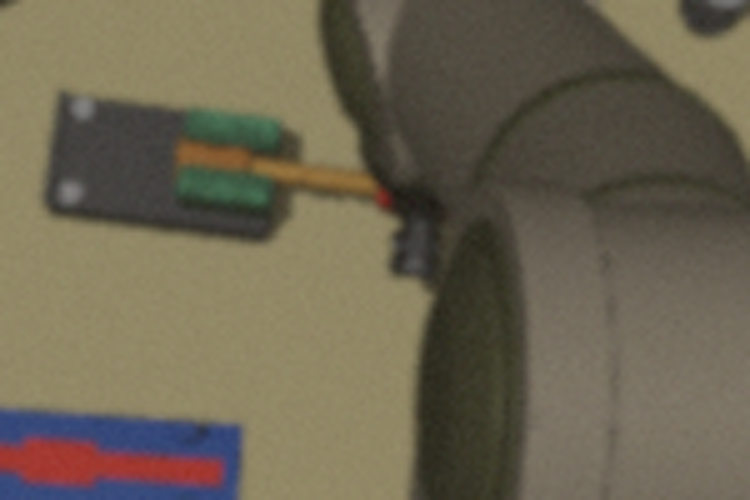

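Emit:
jog_arm --pt "0.1 0.8 0 0 0 0" --pt "0.12 0.9 0 0 0 0" --pt "0.12 0.9 0 0 0 0" --pt "0.12 0.9 0 0 0 0" --pt "0 0 0 0 0 0"

```text
time_s: 7.75
eef_pos: [0.6388, -0.0437, 0.0448]
ee_rot: [[0.003, 0.136, 0.991], [-0.002, 0.991, -0.136], [-1.0, -0.001, 0.003]]
ft_force: [-0.3, -0.1, -2.8]
gripper_width: 0.0228
```

```bash
python3 d.py .6409 -.0295 .044 -.1328
```

```text
t 7.75 pos [ 0.6388 -0.0437  0.0448] jawyaw -0.1364 tilt [ 0.0029 -0.0019 -1.    ] q7 -0.45 q [ 0.12  0.74 -0.22  1.92  0.31  0.51 -0.45] w 0.0228 F [-0.3 -0.1 -2.8]
delta cm [ 0.21  1.42 -0.08] rotvec [0.0019 0.0029 0.0036]
```

Emit:
jog_arm --pt "0.1 0.7 0 0 0 0.003" --pt "0.1 0.7 0 0 0 0" --pt "0 0 0 0 0 0" --pt "0 0 0 0 0 0"

```text
time_s: 8.15
eef_pos: [0.6409, -0.0278, 0.0447]
ee_rot: [[0.003, 0.132, 0.991], [-0.002, 0.991, -0.132], [-1.0, -0.001, 0.003]]
ft_force: [0.0, -0.8, -3.4]
gripper_width: 0.0225
```

```bash
python3 d.py .6409 -.0295 .044 -.1328
python3 - <<'E'
from look import *
import pickle
o,C=look(['drift','plug'],'l5'); pickle.dump((o,C),open('l5.pkl','wb'))
for k,v in o.items(): print(k,[(round(p,2),int(m.sum()),[int(a) for a in e]) for p,m,e in v[:3]])
a=cv2.imread('pics/l5_top.png')[130:230,270:420]
cv2.imwrite('pics/l5a.png',cv2.resize(np.vstack([a]),None,fx=5,fy=5,interpolation=cv2.INTER_CUBIC))
E
```

```text
t 8.15 pos [ 0.6409 -0.0278  0.0447] jawyaw -0.1321 tilt [ 0.0028 -0.0019 -1.    ] q7 -0.46 q [ 0.09  0.74 -0.22  1.92  0.3   0.51 -0.46] w 0.0225 F [ 0.  -0.8 -3.4]
delta cm [-0.   -0.17 -0.07] rotvec [ 0.0019  0.0028 -0.0007]
('drift', 'top') [(0.59, 14, [319, 164, 323, 162])]
('plug', 'top') [(0.51, 137, [285, 157, 301, 167]), (0.21, 38, [305, 162, 322, 166])]
('drift', 'side') [(0.49, 246, [343, 199, 351, 231])]
('plug', 'side') [(0.4, 182, [331, 190, 360, 221])]
```

View pics/l5a.png

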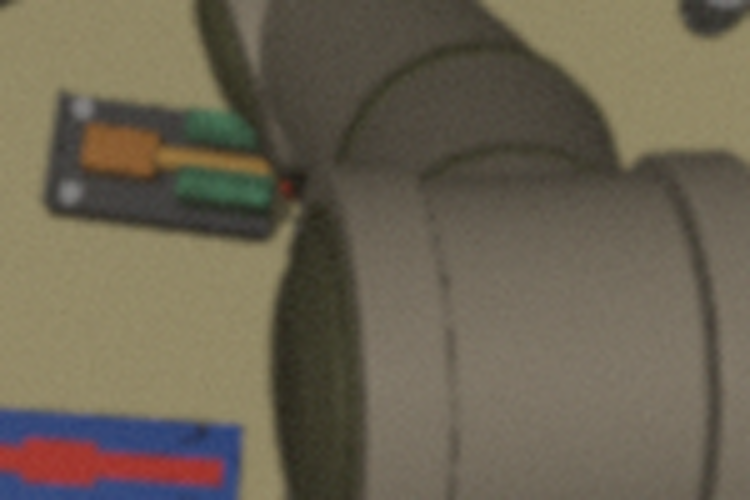

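Emit:
jog_arm --pt "-0.1 -0.8 0 0 0 0" --pt "-0.25 -1.8 0 0 0 0" --pt "-0.25 -1.8 0 0 0 0" --pt "-0.25 -1.8 0 0 0 0" --pt "-0.2 -1.6 0 0 0 0" --pt "-0.1 -0.7 0 0 0 0" --pt "0 0 0 0 0 0"

```text
time_s: 9.15
eef_pos: [0.6264, -0.1258, 0.0446]
ee_rot: [[0.001, 0.137, 0.991], [-0.005, 0.991, -0.137], [-1.0, -0.005, 0.002]]
ft_force: [0.5, 0.1, -3.1]
gripper_width: 0.0227
```

```bash
python3 d.py .4907 .1169 .09 -.066
```

```text
t 9.15 pos [ 0.6264 -0.1258  0.0446] jawyaw -0.1377 tilt [ 0.0015 -0.0051 -1.    ] q7 -0.34 q [ 0.26  0.74 -0.23  1.92  0.33  0.51 -0.34] w 0.0227 F [ 0.5  0.1 -3.1]
delta cm [-13.57  24.27   4.54] rotvec [0.0051 0.0017 0.0717]
```

Emit:
jog_arm --pt "-1 0 2 0 0 0" --pt "-3 0 3 0 0 0.01" --pt "-4 1 1 0 0 0.01" --pt "-3.5 3 0 0 0 0.01" --pt "-1.5 4 0 0 0 0.01" --pt "-0.5 4 0 0 0 0.01" --pt "0 4 0 0 0 0.01" --pt "0 4 0 0 0 0.01" --pt "0 2.5 0 0 0 0" --pt "0 1 0 0 0 0" --pt "0 0 0 0 0 0"

```text
time_s: 10.25
eef_pos: [0.485, 0.1195, 0.108]
ee_rot: [[0.007, 0.063, 0.998], [-0.001, 0.998, -0.063], [-1.0, -0.001, 0.008]]
ft_force: [0.0, -0.6, -2.3]
gripper_width: 0.0228
```

```bash
python3 d.py .4907 .1169 .05 -.066
```

```text
t 10.25 pos [0.485  0.1195 0.108 ] jawyaw -0.0635 tilt [ 0.0075 -0.0013 -1.    ] q7 -0.71 q [-0.2   0.53 -0.22  2.21  0.28  0.42 -0.71] w 0.0228 F [ 0.  -0.6 -2.3]
delta cm [ 0.57 -0.26 -5.8 ] rotvec [ 0.0013  0.0075 -0.0025]
```

Emit:
jog_arm --pt "0.4 -0.2 -2 0 0.007 0" --pt "0.15 0 -2 0 0 0" --pt "0 0 -1.5 0 0 0" --pt "0 0 0 0 0 0" --pt "0 0 0 0 0 0"

```text
time_s: 10.75
eef_pos: [0.4914, 0.1106, 0.0522]
ee_rot: [[0.001, 0.069, 0.998], [-0.004, 0.998, -0.069], [-1.0, -0.004, 0.001]]
ft_force: [0.4, -0.0, -2.5]
gripper_width: 0.023
```

```bash
python3 d.py .4907 .1169 .017 -.066
python3 - <<'E'
from look import *
import pickle
o,C=look(['drift'],'l6'); pickle.dump((o,C),open('l6.pkl','wb'))
for k,v in o.items(): print(k,[(round(p,2),int(m.sum()),[int(a) for a in e]) for p,m,e in v[:3]])
a=cv2.imread('pics/l6_top.png')[180:260,230:340];b=cv2.imread('pics/l6_side.png')[150:240,230:340]
cv2.imwrite('pics/l6a.png',cv2.resize(np.hstack([a[:80],b[:80]]),None,fx=3.6,fy=3.6,interpolation=cv2.INTER_CUBIC))
E
```

```text
t 10.75 pos [0.4914 0.1106 0.0522] jawyaw -0.0693 tilt [ 0.0012 -0.0043 -1.    ] q7 -0.74 q [-0.23  0.63 -0.15  2.23  0.33  0.3  -0.74] w 0.023 F [ 0.4 -0.  -2.5]
delta cm [-0.07  0.63 -3.52] rotvec [0.0043 0.0012 0.0033]
('drift', 'top') []
('drift', 'side') [(0.47, 243, [285, 173, 293, 204])]
```

View pics/l6a.png

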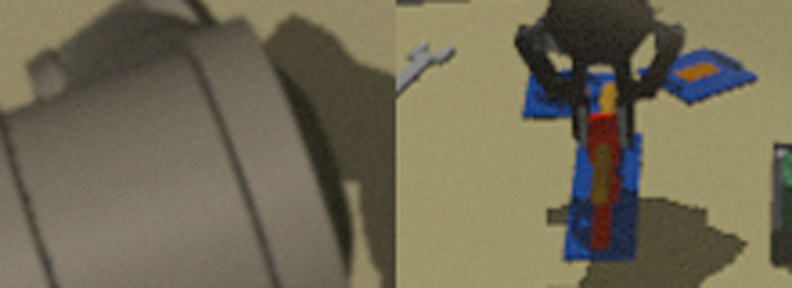

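Emit:
jog_arm --pt "-0.1 0.5 -1 0.004 0 0.003" --pt "0 0.1 -1 0 0 0" --pt "0 0 -0.8 0 0 0" --pt "0 0 -0.3 0 0 0" --pt "0 0 0 0 0 0"

```text
time_s: 11.45
eef_pos: [0.4913, 0.1188, 0.02]
ee_rot: [[0.005, 0.064, 0.998], [0.002, 0.998, -0.064], [-1.0, 0.002, 0.005]]
ft_force: [0.2, -0.2, -3.0]
gripper_width: 0.0227
```

```bash
python3 d.py .4907 .1169 .017 -.066
python3 - <<'E'
from look import *
import pickle
o,C=look(['drift'],'l7'); pickle.dump((o,C),open('l7.pkl','wb'))
b=cv2.imread('pics/l7_side.png')[160:230,250:330]
cv2.imwrite('pics/l7a.png',cv2.resize(b,None,fx=7,fy=7,interpolation=cv2.INTER_CUBIC))
E
```

```text
t 11.45 pos [0.4913 0.1188 0.02  ] jawyaw -0.0645 tilt [ 0.0048  0.0021 -1.    ] q7 -0.77 q [-0.27  0.69 -0.11  2.25  0.35  0.21 -0.77] w 0.0227 F [ 0.2 -0.2 -3. ]
delta cm [-0.06 -0.19 -0.3 ] rotvec [-0.0021  0.0048 -0.0015]
```

View pics/l7a.png

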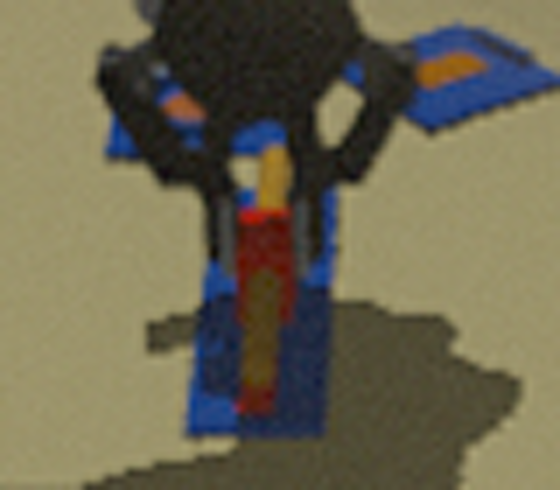

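Emit:
jog_arm --pt "0 -0.1 -0.2 0 0 0" --pt "0 0 -0.2 0 0 0" --pt "0 0 0 0 0 0"

```text
time_s: 11.95
eef_pos: [0.4922, 0.1175, 0.0173]
ee_rot: [[0.007, 0.065, 0.998], [0.003, 0.998, -0.065], [-1.0, 0.004, 0.007]]
ft_force: [-0.1, -0.7, -2.3]
gripper_width: 0.0229
```

Emit:
jog_arm --pt "0 0 -0.15 0 0 0" --pt "0 0 0 0 0 0"

```text
time_s: 12.15
eef_pos: [0.4924, 0.1175, 0.0174]
ee_rot: [[0.009, 0.065, 0.998], [0.003, 0.998, -0.065], [-1.0, 0.004, 0.009]]
ft_force: [0.2, 0.9, -2.0]
gripper_width: 0.0226
```

Emit:
jog_arm --pt "0 0 -0.2 0 -0.009 0" --pt "0 0 0 0 0 0"

```text
time_s: 12.35
eef_pos: [0.4928, 0.1175, 0.0175]
ee_rot: [[0.021, 0.066, 0.998], [0.003, 0.998, -0.066], [-1.0, 0.005, 0.021]]
ft_force: [-0.1, -0.3, -3.2]
gripper_width: 0.0226
```

Emit:
jog_arm --pt "0 0 -0.1 -0.003 0.02 0" --pt "0 0 -0.1 0 0 0" --pt "0 0 0 0 0 0"

```text
time_s: 12.65
eef_pos: [0.4925, 0.1176, 0.0173]
ee_rot: [[0.003, 0.065, 0.998], [0.0, 0.998, -0.065], [-1.0, 0.0, 0.003]]
ft_force: [-0.6, 0.2, -2.6]
gripper_width: 0.0224
```

```bash
python3 d.py .4907 .1169 .017 -.066
```

```text
t 12.65 pos [0.4925 0.1176 0.0173] jawyaw -0.0651 tilt [ 2.6e-03  1.0e-04 -1.0e+00] q7 -0.77 q [-0.27  0.7  -0.11  2.24  0.36  0.21 -0.77] w 0.0224 F [-0.6  0.2 -2.6]
delta cm [-0.18 -0.07 -0.03] rotvec [-0.0001  0.0026 -0.0009]
```

Emit:
jog_arm --pt "0 0 -0.3 0 0 0" --pt "0 0 -0.3 0 0 0"

```text
time_s: 12.85
eef_pos: [0.4927, 0.1176, 0.0168]
ee_rot: [[0.008, 0.065, 0.998], [-0.0, 0.998, -0.065], [-1.0, 0.0, 0.008]]
ft_force: [-11.4, -2.2, 68.7]
gripper_width: 0.0227
```

Emit:
jog_arm --pt "0 0 0.05 0 0.005 0" --pt "0 0 0 0 0 0"

```text
time_s: 13.05
eef_pos: [0.4931, 0.1178, 0.0189]
ee_rot: [[0.006, 0.064, 0.998], [0.0, 0.998, -0.064], [-1.0, 0.001, 0.006]]
ft_force: [0.7, 0.0, -3.6]
gripper_width: 0.0228
```

Emit:
jog_arm --pt "0 0 -0.15 0 0.005 0" --pt "0 0 0 0 0 0"

```text
time_s: 13.25
eef_pos: [0.4931, 0.1179, 0.017]
ee_rot: [[0.001, 0.064, 0.998], [0.0, 0.998, -0.064], [-1.0, 0.0, 0.0]]
ft_force: [-0.8, -0.9, 9.2]
gripper_width: 0.0225
```

Emit:
jog_arm --pt "0 0 0 0 0 0" --pt "0 0 0 0 0 0" --pt "0 0 0 0 0 0" --pt "0 0 0 0 0 0" --fingers 0.7

```text
time_s: 13.65
eef_pos: [0.4931, 0.1179, 0.0155]
ee_rot: [[-0.001, 0.065, 0.998], [0.0, 0.998, -0.065], [-1.0, 0.0, -0.001]]
ft_force: [0.2, 0.7, 0.6]
gripper_width: 0.0599
```

Emit:
jog_arm --pt "0 0 1 0 0 0" --pt "0 0 3 0 0 0" --pt "0 0 4 0 0 0" --pt "2 0 4 0 0 -0.02" --pt "4 -1 2 0 0 -0.02" --pt "4 -1 0 0 0 -0.02" --pt "3 -1 0 0 0 0" --pt "0 0 0 0 0 0"

```text
time_s: 14.45
eef_pos: [0.6246, 0.0859, 0.1683]
ee_rot: [[-0.0, 0.123, 0.992], [-0.0, 0.992, -0.123], [-1.0, -0.0, -0.0]]
ft_force: [0.4, 1.0, -1.5]
gripper_width: 0.0599
```

```bash
python3 - <<'E'
from look import *
import pickle
o,C=look(['drift','plug'],'l8'); pickle.dump((o,C),open('l8.pkl','wb'))
for k,v in o.items(): print(k,[(round(p,2),int(m.sum()),[int(a) for a in e]) for p,m,e in v[:3]])
im=[cv2.imread('pics/l8_top.png')[130:250,220:400],cv2.imread('pics/l8_side.png')[130:250,220:400]]
cv2.imwrite('pics/l8a.png',cv2.resize(np.vstack(im),None,fx=2.5,fy=2.5,interpolation=cv2.INTER_CUBIC))
m=[v[0][1] for k,v in o.items() if k[0]=='drift' and v]; c=[C[k[1]] for k,v in o.items() if k[0]=='drift' and v]
try: print('drift',fit('drift',m,c,(.4925,.1176),.02,[1.505]))
except Exception as e: print(e)
E
python3 d.py .6556 .081 .12 -.1328
```

```text
('drift', 'top') [(0.68, 278, [248, 218, 287, 227])]
('plug', 'top') [(0.74, 223, [470, 223, 490, 236])]
('drift', 'side') [(0.7, 211, [284, 184, 292, 216])]
('plug', 'side') [(0.55, 206, [285, 183, 295, 213])]
drift (np.float64(0.49344713788825073), np.float64(0.11893430864146373), np.float64(1.50903832752913), np.float64(0.619755744934082))
t 14.75 pos [0.6195 0.0888 0.167 ] jawyaw -0.1186 tilt [-5.4e-03 -4.0e-04 -1.0e+00] q7 -0.57 q [-0.04  0.57 -0.28  1.88  0.22  0.73 -0.57] w 0.0598 F [-0.4  0.3 -0. ]
delta cm [ 3.61 -0.78 -4.7 ] rotvec [ 0.0004 -0.0054 -0.0142]
```

View pics/l8a.png

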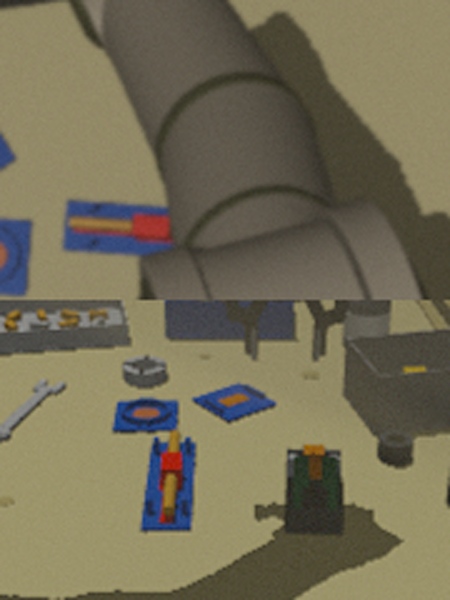

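Run:
```python
from h import *
import pickle
o,C=pickle.load(open('l5.pkl','rb'))
m=o[('plug','top')][0][1]
f=fit('plug',[m],[C['top']],(.655,.08),.045,[1.438]); print(f)
S0=np.array([.648,.024]);yaw=1.438;d=np.array([np.cos(yaw),np.sin(yaw)]);n=np.array([-d[1],d[0]])
q=np.array(f[:2])-S0; print(q@d,q@n)
```

```text
(np.float64(0.654888596329407), np.float64(0.08162144397171252), np.float64(1.58133256916816), np.float64(0.2239963561296463))
0.058026210995276814 0.0008015000351466808
```

Emit:
jog_arm --pt "1.5 -0.3 -1 0 -0.005 -0.005" --pt "1.5 -0.3 -2 0 0 0" --pt "0.4 0 -3 0 0 0" --pt "0 0 -1.5 0 0 0" --pt "0 0 0 0 0 0"

```text
time_s: 15.25
eef_pos: [0.6555, 0.0836, 0.0882]
ee_rot: [[0.001, 0.121, 0.993], [-0.001, 0.993, -0.121], [-1.0, -0.001, 0.001]]
ft_force: [-0.6, 0.9, 0.2]
gripper_width: 0.0596
```

```bash
python3 d.py .6549 .081 .038 -.125
```

```text
t 15.25 pos [0.6555 0.0836 0.0882] jawyaw -0.1212 tilt [ 1.4e-03 -8.0e-04 -1.0e+00] q7 -0.59 q [-0.06  0.7  -0.24  1.85  0.27  0.62 -0.59] w 0.0596 F [-0.6  0.9  0.2]
delta cm [-0.06 -0.26 -5.02] rotvec [ 0.0008  0.0014 -0.0038]
```

Emit:
jog_arm --pt "-0.05 -0.2 -2 0 0 0" --pt "0 0 -1.5 0 0 0" --pt "0 0 -1 0 0 0" --pt "0 0 0 0 0 0" --pt "0 0 0 0 0 0"

```text
time_s: 15.75
eef_pos: [0.6559, 0.0827, 0.0433]
ee_rot: [[0.003, 0.12, 0.993], [-0.0, 0.993, -0.12], [-1.0, -0.0, 0.003]]
ft_force: [0.2, 0.4, 0.3]
gripper_width: 0.0601
```

```bash
python3 d.py .6549 .081 .038 -.125;  python3 - <<'E'
from look import *
im=optics.capture('side'); cv2.imwrite('pics/g2.png',cv2.resize(im[150:230,300:400],None,fx=6,fy=6,interpolation=cv2.INTER_CUBIC))
E
```

```text
t 15.75 pos [0.6559 0.0827 0.0433] jawyaw -0.1202 tilt [ 3.e-03 -4.e-04 -1.e+00] q7 -0.6 q [-0.07  0.76 -0.22  1.87  0.29  0.54 -0.6 ] w 0.0601 F [0.2 0.4 0.3]
delta cm [-0.1  -0.17 -0.53] rotvec [ 0.0004  0.003  -0.0048]
```

View pics/g2.png

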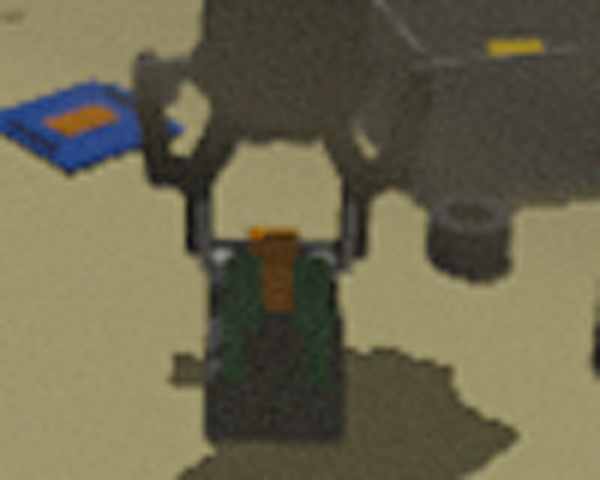

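Emit:
jog_arm --pt "0 -0.1 -0.4 0 0.003 0" --pt "0 0 -0.1 0 0 0" --pt "0 0 0 0 0 0"

```text
time_s: 16.1
eef_pos: [0.6569, 0.0818, 0.0399]
ee_rot: [[0.003, 0.12, 0.993], [0.0, 0.993, -0.12], [-1.0, 0.0, 0.003]]
ft_force: [0.6, -0.0, 0.7]
gripper_width: 0.0596
```

Emit:
jog_arm --pt "0 0 0 0 0 0" --pt "0 0 0 0 0 0" --pt "0 0 0 0 0 0" --pt "0 0 0 0 0 0" --pt "0 0 0 0 0 0" --fingers 0 --grip_force 50

```text
time_s: 16.6
eef_pos: [0.6571, 0.0816, 0.0406]
ee_rot: [[0.003, 0.12, 0.993], [0.0, 0.993, -0.12], [-1.0, 0.0, 0.003]]
ft_force: [-0.3, -0.1, 0.3]
gripper_width: 0.0227
```

Emit:
jog_arm --pt "0 0 1 0 0 0" --pt "0 0 2 0 0 0" --pt "0 0 3 0 0 0" --pt "0 0 2 0 0 0" --pt "0 0 0 0 0 0"

```text
time_s: 17.1
eef_pos: [0.6554, 0.0815, 0.1236]
ee_rot: [[-0.0, 0.12, 0.993], [-0.0, 0.993, -0.12], [-1.0, -0.001, -0.0]]
ft_force: [0.6, 0.3, -3.0]
gripper_width: 0.0225
```

```bash
python3 d.py .5827 .3309 .08 -.983;  python3 - <<'E'
from look import *
im=optics.capture('side'); cv2.imwrite('pics/g3.png',cv2.resize(im[130:230,280:400],None,fx=6,fy=6,interpolation=cv2.INTER_CUBIC))
E
```

```text
t 17.1 pos [0.6554 0.0815 0.1236] jawyaw -0.1199 tilt [-4.e-04 -5.e-04 -1.e+00] q7 -0.57 q [-0.04  0.66 -0.26  1.83  0.25  0.69 -0.57] w 0.0225 F [ 0.6  0.3 -3. ]
delta cm [-7.27 24.94 -4.36] rotvec [ 3.000e-04 -6.000e-04 -8.631e-01]
```

View pics/g3.png

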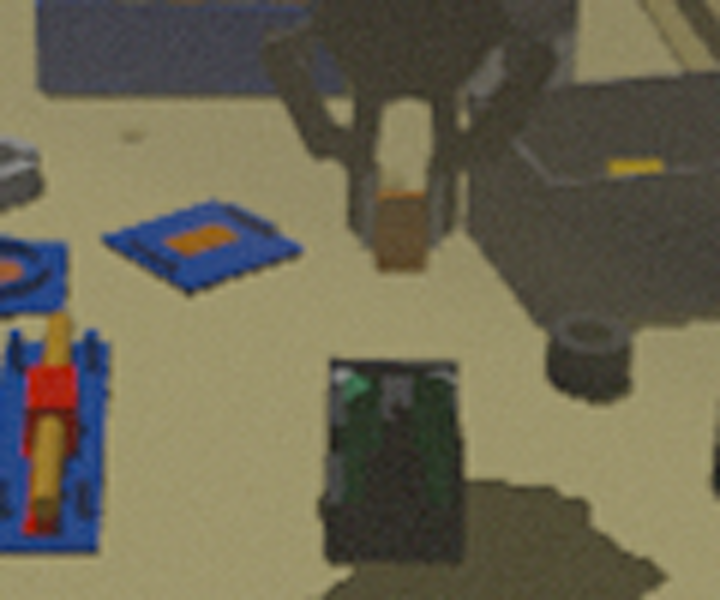

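Emit:
jog_arm --pt "-0.8 2 0 0 0 -0.09" --pt "-0.9 3.2 0 0 0 -0.11" --pt "-0.9 3.2 0 0 0 -0.11" --pt "-0.9 3.2 0 0 0 -0.11" --pt "-0.9 3.2 0 0 0 -0.11" --pt "-0.9 3.2 0 0 0 -0.11" --pt "-0.9 3.2 -1 0 0 -0.11" --pt "-0.5 2 -1.5 0 0 -0.09" --pt "0 0 -1 0 0 0" --pt "0 0 0 0 0 0"

```text
time_s: 18.15
eef_pos: [0.5786, 0.3163, 0.0738]
ee_rot: [[-0.017, 0.84, 0.543], [-0.005, 0.543, -0.84], [-1.0, -0.017, -0.006]]
ft_force: [0.7, -0.8, -2.1]
gripper_width: 0.0228
```

```bash
python3 d.py .5827 .3309 .05 -.99
```

```text
t 18.15 pos [0.5786 0.3163 0.0738] jawyaw -0.9969 tilt [-0.0172 -0.0045 -0.9998] q7 -1.56 q [-0.59  0.71  0.01  1.86 -0.03  0.59 -1.56] w 0.0228 F [ 0.7 -0.8 -2.1]
delta cm [ 0.41  1.46 -2.38] rotvec [ 0.0046 -0.0172  0.0069]
```

Emit:
jog_arm --pt "0.3 0.9 -1 0.005 -0.017 0.007" --pt "0.15 0.5 -1 0 0 0" --pt "0 0 -0.7 0 0 0" --pt "0 0 0 0 0 0"

```text
time_s: 18.55
eef_pos: [0.5843, 0.3252, 0.0444]
ee_rot: [[-0.002, 0.836, 0.548], [-0.004, 0.548, -0.836], [-1.0, -0.004, 0.002]]
ft_force: [-1.3, 0.1, -2.4]
gripper_width: 0.0229
```

```bash
python3 d.py .5827 .3309 .0145 -.99;  python3 - <<'E'
from look import *
im=optics.capture('side'); im2=optics.capture('top'); cv2.imwrite('pics/g4.png',cv2.resize(np.hstack([im[120:200,260:360],im2[150:230,160:260]]),None,fx=4,fy=4,interpolation=cv2.INTER_CUBIC))
E
```

```text
t 18.55 pos [0.5843 0.3252 0.0444] jawyaw -0.9903 tilt [-0.0019 -0.0035 -1.    ] q7 -1.57 q [-0.6   0.76  0.02  1.86 -0.02  0.53 -1.57] w 0.0229 F [-1.3  0.1 -2.4]
delta cm [-0.16  0.57 -2.99] rotvec [ 0.0035 -0.0019  0.0003]
```

View pics/g4.png

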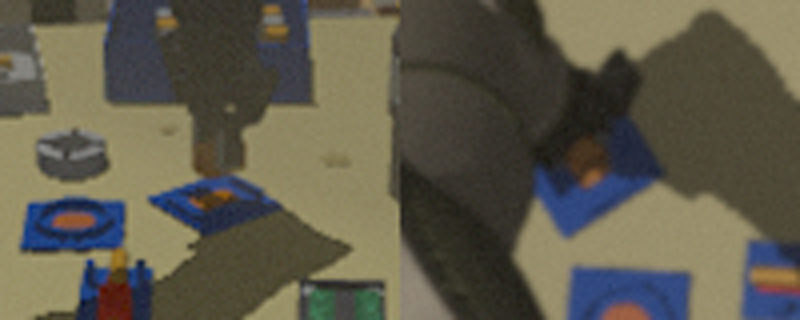

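Emit:
jog_arm --pt "-0.1 0.4 -0.8 0.003 -0.002 0" --pt "-0.05 0.1 -0.8 0 0 0" --pt "0 0.05 -0.7 0 0 0" --pt "0 0 -0.3 0 0 0" --pt "0 0 0 0 0 0"

```text
time_s: 19.15
eef_pos: [0.584, 0.3308, 0.0183]
ee_rot: [[0.003, 0.837, 0.547], [0.001, 0.547, -0.837], [-1.0, 0.003, 0.0]]
ft_force: [-0.1, -0.6, -2.6]
gripper_width: 0.0228
```

```bash
python3 d.py .5827 .3309 .0135 -.99
```

```text
t 19.15 pos [0.584  0.3308 0.0183] jawyaw -0.9916 tilt [ 0.0027  0.0012 -1.    ] q7 -1.57 q [-0.61  0.8   0.01  1.86 -0.02  0.48 -1.57] w 0.0228 F [-0.1 -0.6 -2.6]
delta cm [-0.13  0.01 -0.48] rotvec [-0.0012  0.0027  0.0016]
```

Emit:
jog_arm --pt "0 0 -0.3 0 0 0" --pt "0 0 -0.15 0 0 0" --pt "0 0 0 0 0 0"

```text
time_s: 19.45
eef_pos: [0.5841, 0.3308, 0.0136]
ee_rot: [[0.003, 0.837, 0.547], [0.001, 0.547, -0.837], [-1.0, 0.003, 0.001]]
ft_force: [-0.1, 0.5, -1.8]
gripper_width: 0.0226
```

Emit:
jog_arm --pt "0 0 0 0 0 0" --pt "0 0 0 0 0 0" --pt "0 0 0 0 0 0" --pt "0 0 0 0 0 0" --fingers 0.7

```text
time_s: 19.85
eef_pos: [0.5851, 0.3313, 0.0147]
ee_rot: [[0.005, 0.837, 0.547], [0.003, 0.547, -0.837], [-1.0, 0.006, 0.001]]
ft_force: [-0.4, 0.7, -0.3]
gripper_width: 0.0598
```

Emit:
jog_arm --pt "0 0 1 0 0 0" --pt "0 0 3 0 0 0" --pt "0 0 4 0 0 0" --pt "-2 1 2 0 0 0.1" --pt "-3 2 0 0 0 0.12" --pt "-3 2 0 0 0 0.12" --pt "-3 2 0 0 0 0.12" --pt "-1 1 0 0 0 0.1" --pt "0 0 0 0 0 0.1" --pt "0 0 0 0 0 0" --fingers 1

```text
time_s: 20.85
eef_pos: [0.462, 0.4136, 0.1273]
ee_rot: [[0.011, 0.303, 0.953], [0.012, 0.953, -0.303], [-1.0, 0.014, 0.007]]
ft_force: [-0.1, -0.2, 0.5]
gripper_width: 0.0858
```

```bash
python3 d.py .4613 .4235 .08 -.3;  python3 - <<'E'
from look import *
im=optics.capture('side'); im2=optics.capture('top'); cv2.imwrite('pics/g5.png',cv2.resize(np.hstack([im[120:200,240:340],im2[160:260,140:260][:80]]),None,fx=3.6,fy=3.6,interpolation=cv2.INTER_CUBIC))
for c,a in (('side',im),('top',im2)):
  for n in ('plug',):
    r=spotter.regions_of(c,n); print(c,[(round(q['p'],2),int(np.sum(q['mask'])),[int(a) for a in q['extent']]) for q in r[:3]])
E
```

```text
t 20.85 pos [0.462  0.4136 0.1273] jawyaw -0.3079 tilt [ 0.0109  0.0116 -0.9999] q7 -1.28 q [-0.72  0.6  -0.16  1.94  0.16  0.6  -1.28] w 0.0858 F [-0.1 -0.2  0.5]
delta cm [-0.07  0.99 -4.73] rotvec [-0.0116  0.0108  0.0079]
side [(0.68, 113, [306, 159, 322, 173])]
top [(0.56, 137, [196, 181, 212, 196])]
```

View pics/g5.png

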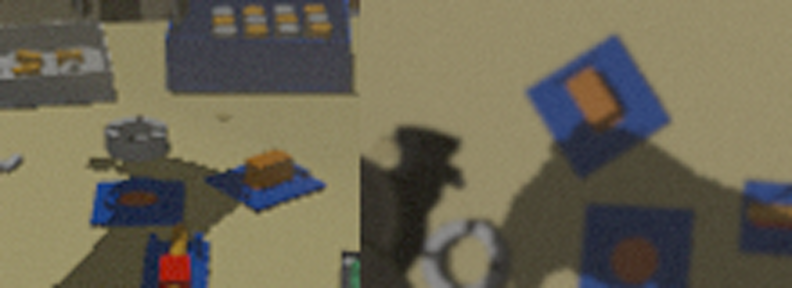

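Emit:
jog_arm --pt "-0.05 0.7 -2 -0.011 0.011 0" --pt "0 0.2 -2 0 0 0" --pt "0 0 -1.5 0 0 0" --pt "0 0 -1 0 0 0" --pt "0 0 0 0 0 0"

```text
time_s: 21.55
eef_pos: [0.4652, 0.4198, 0.0597]
ee_rot: [[0.002, 0.32, 0.948], [-0.001, 0.948, -0.32], [-1.0, -0.001, 0.002]]
ft_force: [-0.1, 0.7, 0.5]
gripper_width: 0.0851
```

```bash
python3 d.py .4613 .4240 .001 -.3;  python3 - <<'E'
from look import *
im=optics.capture('side'); im2=optics.capture('top'); cv2.imwrite('pics/g6.png',cv2.resize(np.hstack([im[120:200,240:340],im2[180:260,130:230]]),None,fx=4,fy=4,interpolation=cv2.INTER_CUBIC))
E
```

```text
t 21.55 pos [0.4652 0.4198 0.0597] jawyaw -0.3252 tilt [ 0.0021 -0.0013 -1.    ] q7 -1.32 q [-0.74  0.7  -0.13  1.95  0.17  0.5  -1.32] w 0.0851 F [-0.1  0.7  0.5]
delta cm [-0.39  0.42 -5.87] rotvec [0.0013 0.0021 0.0252]
```

View pics/g6.png

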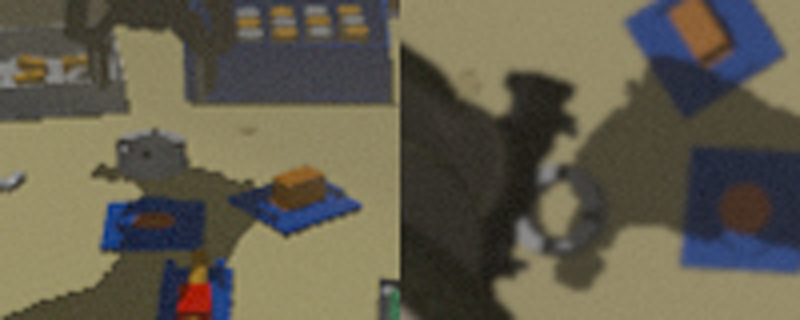

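Emit:
jog_arm --pt "-0.35 0.4 -1 0 0.002 0.02" --pt "0 0 -1.2 0 0 0" --pt "0 0 -0.8 0 0 0" --pt "0 0 0 0 0 0"

```text
time_s: 22.05
eef_pos: [0.4625, 0.4255, 0.0305]
ee_rot: [[0.003, 0.299, 0.954], [0.003, 0.954, -0.299], [-1.0, 0.003, 0.002]]
ft_force: [-0.7, 0.2, 0.8]
gripper_width: 0.0856
```

```bash
python3 d.py .4613 .4240 .001 -.3;  python3 - <<'E'
from look import *
im=optics.capture('side'); im2=optics.capture('top'); cv2.imwrite('pics/g7.png',cv2.resize(np.hstack([im[120:200,240:340],im2[180:260,130:230]]),None,fx=4,fy=4,interpolation=cv2.INTER_CUBIC))
E
```

```text
t 22.05 pos [0.4625 0.4255 0.0305] jawyaw -0.3035 tilt [ 0.0031  0.0026 -1.    ] q7 -1.32 q [-0.76  0.75 -0.12  1.96  0.19  0.44 -1.32] w 0.0856 F [-0.7  0.2  0.8]
delta cm [-0.12 -0.15 -2.95] rotvec [-0.0026  0.0031  0.0035]
```

View pics/g7.png

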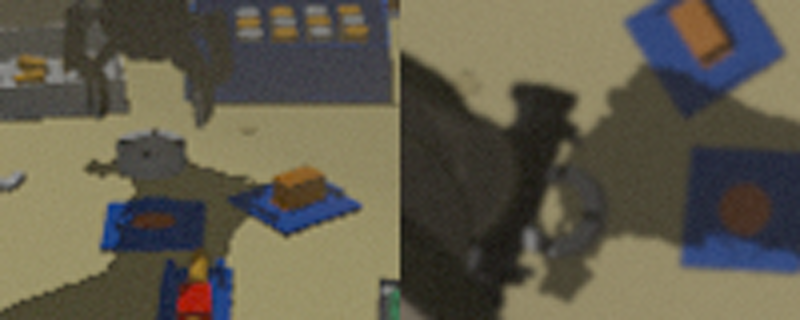

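Run:
```python
from h import *
import pickle
o,C=pickle.load(open('l1.pkl','rb'))
p=np.array([.4625,.4255]);j=np.array([np.cos(-.3035),np.sin(-.3035)])
for z in(.0305,.0435):
  for s in(-.0425,.0425):
    q=np.r_[p+s*j,z]
    for c,(u0,v0,off) in(('side',(240,120,0)),('top',(130,180,400))):
        uv=proj(C[c],q[None])[0]; print(c,z,s,uv.round(1),'crop',((uv-[u0,v0])*4+[off,0]).round())
```

```text
side 0.0305 -0.0425 [266.2 151.6] crop [105. 126.]
top 0.0305 -0.0425 [161.9 246.3] crop [528. 265.]
side 0.0305 0.0425 [289.  153.7] crop [196. 135.]
top 0.0305 0.0425 [172.7 216.4] crop [571. 146.]
side 0.0435 -0.0425 [265.9 148.2] crop [104. 113.]
top 0.0435 -0.0425 [160.3 246. ] crop [521. 264.]
side 0.0435 0.0425 [288.9 150.3] crop [195. 121.]
top 0.0435 0.0425 [171.2 215.8] crop [565. 143.]
```

Emit:
jog_arm --pt "-0.1 -0.1 -1 0 0.003 0" --pt "0 0 -1 0 0 0" --pt "0 0 -0.6 0 0 0" --pt "0 0 -0.2 0 0 0" --pt "0 0 0 0 0 0"

```text
time_s: 22.65
eef_pos: [0.4622, 0.4244, 0.0012]
ee_rot: [[0.001, 0.3, 0.954], [0.003, 0.954, -0.3], [-1.0, 0.004, -0.0]]
ft_force: [0.4, 0.8, -0.8]
gripper_width: 0.0855
```

```bash
python3 d.py .4613 .4240 .001 -.3;  python3 - <<'E'
from look import *
im=optics.capture('side'); im2=optics.capture('top'); cv2.imwrite('pics/g8.png',cv2.resize(np.hstack([im[120:200,240:340],im2[180:260,130:230]]),None,fx=4,fy=4,interpolation=cv2.INTER_CUBIC))
E
```

```text
t 22.65 pos [0.4622 0.4244 0.0012] jawyaw -0.3042 tilt [ 0.001   0.0034 -1.    ] q7 -1.33 q [-0.76  0.79 -0.11  1.97  0.2   0.39 -1.33] w 0.0855 F [ 0.4  0.8 -0.8]
delta cm [-0.09 -0.04 -0.02] rotvec [-0.0034  0.001   0.0042]
```

View pics/g8.png

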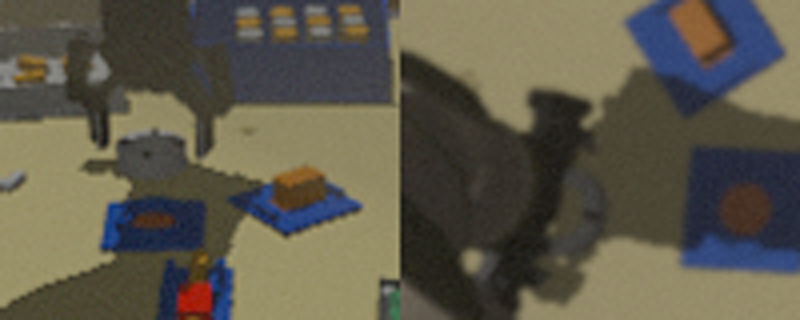

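Emit:
jog_arm --pt "0 0 0 0 0 0" --pt "0 0 0 0 0 0" --pt "0 0 0 0 0 0" --pt "0 0 0 0 0 0" --pt "0 0 0 0 0 0" --fingers 0 --grip_force 80

```text
time_s: 23.25
eef_pos: [0.4622, 0.4247, 0.0034]
ee_rot: [[0.002, 0.3, 0.954], [0.004, 0.954, -0.3], [-1.0, 0.005, 0.0]]
ft_force: [-0.0, -0.8, -4.4]
gripper_width: 0.061
```

Emit:
jog_arm --pt "0 0 0.6 0 0 0" --pt "0 0 1.5 0 0 0" --pt "0 0 3 0 0 0" --pt "0 0 3 0 0 0" --pt "0 0 2 0 0 0" --pt "0 0 0 0 0 0"

```text
time_s: 23.85
eef_pos: [0.4612, 0.4236, 0.1106]
ee_rot: [[0.001, 0.3, 0.954], [0.003, 0.954, -0.3], [-1.0, 0.003, -0.0]]
ft_force: [0.6, 0.4, -4.9]
gripper_width: 0.0607
```

```bash
python3 d.py .5852 -.3301 .10 -.9;  python3 - <<'E'
from look import *
im=optics.capture('side'); im2=optics.capture('top'); cv2.imwrite('pics/g9.png',cv2.resize(np.hstack([im[110:190,240:340],im2[180:260,130:230]]),None,fx=4,fy=4,interpolation=cv2.INTER_CUBIC))
E
```

```text
t 23.85 pos [0.4612 0.4236 0.1106] jawyaw -0.3043 tilt [ 6.0e-04  2.6e-03 -1.0e+00] q7 -1.29 q [-0.73  0.63 -0.15  1.93  0.16  0.59 -1.29] w 0.0607 F [ 0.6  0.4 -4.9]
delta cm [ 12.4  -75.37  -1.06] rotvec [-0.0024  0.0014 -0.5957]
```

View pics/g9.png

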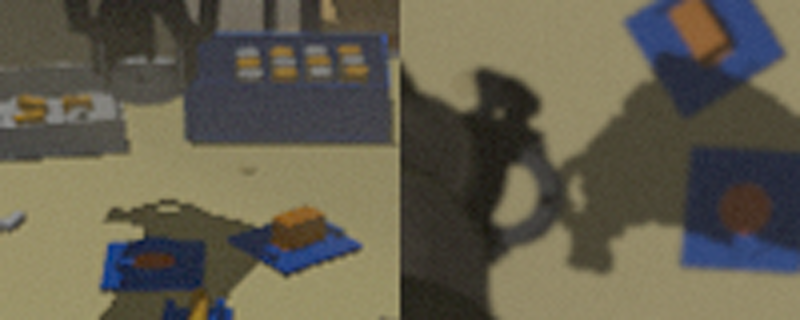

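Emit:
jog_arm --pt "0.3 -2 1 0 0 0" --pt "0.7 -3.5 1 0 0 0" --pt "0.7 -4.2 0.5 0 0 0" --pt "0.7 -4.2 0 0 0 0" --pt "0.7 -4.2 0 0 0 0" --pt "0.7 -4.2 0 0 0 0" --pt "0.7 -4.2 0 0 0 0" --pt "0.7 -4.2 0 0 0 0" --pt "0.7 -4.2 0 0 0 0" --pt "0.7 -4.2 0 0 0 0" --pt "0.7 -4.2 0 0 0 0" --pt "0.7 -4.2 0 0 0 0"

```text
time_s: 25.15
eef_pos: [0.5307, -0.064, 0.119]
ee_rot: [[-0.023, 0.285, 0.958], [-0.002, 0.959, -0.285], [-1.0, -0.008, -0.021]]
ft_force: [1.0, -0.5, -3.9]
gripper_width: 0.0609
```

```bash
python3 d.py .5852 -.3301 .10 -.3
```

```text
t 25.15 pos [ 0.5307 -0.064   0.119 ] jawyaw -0.2889 tilt [-0.0228 -0.0016 -0.9997] q7 -0.52 q [ 0.18  0.55 -0.23  2.11  0.24  0.53 -0.52] w 0.0609 F [ 1.  -0.5 -3.9]
delta cm [  5.45 -26.61  -1.9 ] rotvec [ 0.0015 -0.0228 -0.0112]
```

Emit:
jog_arm --pt "0.9 -4.2 0 0 -0.02 -0.01" --pt "0.9 -4.2 0 0 0 0" --pt "0.9 -4.2 0 0 0 0" --pt "0.9 -4.2 0 0 0 0" --pt "0.7 -3.5 0 0 0 0" --pt "0.6 -2.5 0 0 0 0" --pt "0 -1 -1 0 0 0" --pt "0 0 -1 0 0 0" --pt "0 0 0 0 0 0"

```text
time_s: 26.05
eef_pos: [0.5718, -0.3177, 0.0837]
ee_rot: [[-0.021, 0.303, 0.953], [0.004, 0.953, -0.303], [-1.0, -0.002, -0.021]]
ft_force: [0.1, 0.3, -3.7]
gripper_width: 0.0612
```

```bash
python3 d.py .5854 -.3303 .05 -.3
```

```text
t 26.05 pos [ 0.5718 -0.3177  0.0837] jawyaw -0.3083 tilt [-0.0205  0.0041 -0.9998] q7 -0.15 q [ 0.58  0.71 -0.25  1.85  0.28  0.64 -0.15] w 0.0612 F [ 0.1  0.3 -3.7]
delta cm [ 1.36 -1.26 -3.37] rotvec [-0.004  -0.0205  0.0083]
```

Emit:
jog_arm --pt "0.9 -0.8 -1 -0.004 -0.02 0.008" --pt "0.4 -0.4 -1.2 0 0 0" --pt "0 0 -0.8 0 0 0" --pt "0 0 0 0 0 0"

```text
time_s: 26.45
eef_pos: [0.5844, -0.3219, 0.05]
ee_rot: [[-0.005, 0.289, 0.957], [0.005, 0.957, -0.289], [-1.0, 0.003, -0.006]]
ft_force: [-0.4, -0.5, -3.7]
gripper_width: 0.0613
```

```bash
python3 d.py .5854 -.3303 .009 -.3;  python3 - <<'E'
from look import *
im=optics.capture('side'); im2=optics.capture('top'); cv2.imwrite('pics/g10.png',cv2.resize(np.hstack([im[250:350,270:400],im2[140:240,390:490]]),None,fx=3.4,fy=3.4,interpolation=cv2.INTER_CUBIC))
for c in('side','top'):
    r=spotter.regions_of(c,'die_ring'); print(c,[(round(q['p'],2),int(np.sum(q['mask'])),[int(a) for a in q['extent']]) for q in r[:3]])
E
```

```text
t 26.45 pos [ 0.5844 -0.3219  0.05  ] jawyaw -0.2929 tilt [-0.0051  0.0051 -1.    ] q7 -0.15 q [ 0.57  0.76 -0.24  1.84  0.3   0.58 -0.15] w 0.0613 F [-0.4 -0.5 -3.7]
delta cm [ 0.1  -0.84 -4.1 ] rotvec [-0.0051 -0.0051 -0.0071]
side [(0.59, 734, [326, 274, 357, 306]), (0.45, 319, [264, 170, 289, 183])]
top [(0.45, 101, [433, 174, 441, 196])]
```

View pics/g10.png

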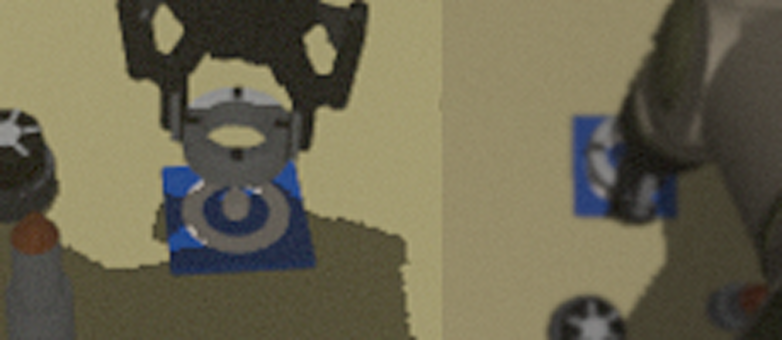

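Emit:
jog_arm --pt "0.1 -0.6 -1 -0.005 -0.005 0" --pt "0 -0.2 -1 0 0 0" --pt "0 -0.05 -0.8 0 0 0" --pt "0 0 -0.4 0 0 0" --pt "0 0 0 0 0 0"

```text
time_s: 27.15
eef_pos: [0.5863, -0.3333, 0.0181]
ee_rot: [[0.004, 0.291, 0.957], [-0.003, 0.957, -0.291], [-1.0, -0.002, 0.005]]
ft_force: [-0.3, 0.2, -3.8]
gripper_width: 0.0614
```

```bash
python3 d.py .5854 -.3303 .009 -.3;  python3 - <<'E'
from look import *
im=optics.capture('side');  cv2.imwrite('pics/g11.png',cv2.resize(im[260:350,290:400],None,fx=6,fy=6,interpolation=cv2.INTER_CUBIC))
E
```

```text
t 27.15 pos [ 0.5863 -0.3333  0.0181] jawyaw -0.2948 tilt [ 0.0044 -0.0032 -1.    ] q7 -0.15 q [ 0.57  0.81 -0.21  1.85  0.32  0.52 -0.15] w 0.0614 F [-0.3  0.2 -3.8]
delta cm [-0.09  0.3  -0.91] rotvec [ 0.0032  0.0044 -0.0052]
```

View pics/g11.png

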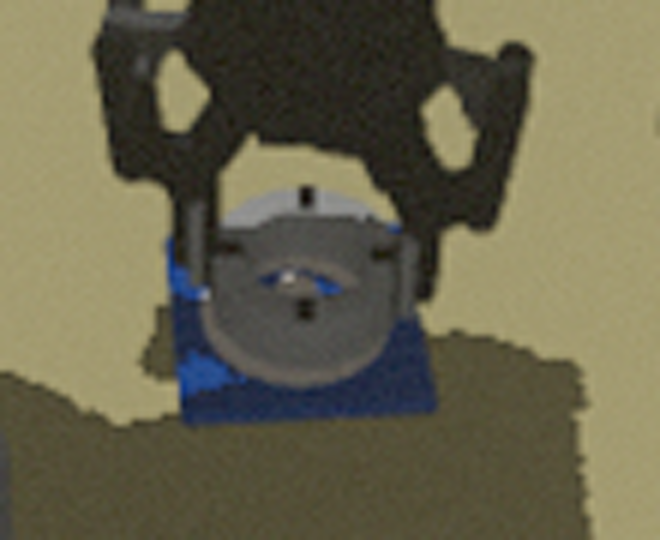

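Emit:
jog_arm --pt "-0.05 0.2 -0.3 0.003 0.004 0" --pt "0 0 -0.4 0 0 0" --pt "0 0 0 0 0 0"

```text
time_s: 27.5
eef_pos: [0.5862, -0.331, 0.0113]
ee_rot: [[0.001, 0.29, 0.957], [-0.0, 0.957, -0.29], [-1.0, 0.0, 0.001]]
ft_force: [-0.2, -0.5, -4.3]
gripper_width: 0.061
```

Emit:
jog_arm --pt "0 0 -0.2 0 0 0" --pt "0 0 0 0 0 0"

```text
time_s: 27.7
eef_pos: [0.5866, -0.331, 0.0095]
ee_rot: [[0.002, 0.29, 0.957], [-0.0, 0.957, -0.29], [-1.0, 0.0, 0.002]]
ft_force: [0.3, 0.4, -3.6]
gripper_width: 0.0607
```

Emit:
jog_arm --pt "0 0 -0.15 0 0 0" --pt "0 0 0 0 0 0"

```text
time_s: 27.9
eef_pos: [0.5868, -0.3312, 0.0096]
ee_rot: [[0.002, 0.29, 0.957], [-0.001, 0.957, -0.29], [-1.0, -0.001, 0.002]]
ft_force: [0.5, 0.2, -3.3]
gripper_width: 0.0612
```

Emit:
jog_arm --pt "0 0 -0.2 0 0 0" --pt "0 0 0 0 0 0"

```text
time_s: 28.1
eef_pos: [0.5872, -0.3314, 0.0096]
ee_rot: [[0.003, 0.29, 0.957], [-0.002, 0.957, -0.29], [-1.0, -0.001, 0.004]]
ft_force: [0.4, 0.5, -4.9]
gripper_width: 0.0607
```

Emit:
jog_arm --pt "0 0 0 0 0 0" --pt "0 0 0 0 0 0" --pt "0 0 0 0 0 0" --pt "0 0 0 0 0 0" --fingers 1

```text
time_s: 28.5
eef_pos: [0.5882, -0.3318, 0.01]
ee_rot: [[0.005, 0.29, 0.957], [-0.003, 0.957, -0.29], [-1.0, -0.001, 0.006]]
ft_force: [-0.1, 0.1, 0.3]
gripper_width: 0.0856
```

Emit:
jog_arm --pt "0 0 1 0 0 0" --pt "0 0 3 0 0 0" --pt "0 0 4 0 0 0" --pt "0 0 4 0 0 0" --pt "-1 -1 3 0 0 0" --pt "-3 -2 2 0 0 0" --pt "-3 -2 0 0 0 0" --pt "-3 -2 0 0 0 0" --pt "-1 -1 0 0 0 0" --pt "0 0 0 0 0 0"

```text
time_s: 29.5
eef_pos: [0.4752, -0.4119, 0.1933]
ee_rot: [[0.009, 0.287, 0.958], [-0.006, 0.958, -0.287], [-1.0, -0.003, 0.011]]
ft_force: [-0.0, -0.0, 0.5]
gripper_width: 0.0854
```

```bash
python3 d.py .4688 -.4095 .12 -.3;  python3 - <<'E'
from look import *
import pickle
o,C=look(['die_ring','punch','chuck'],'l9'); pickle.dump((o,C),open('l9.pkl','wb'))
im=cv2.imread('pics/l9_side.png'); im2=cv2.imread('pics/l9_top.png'); cv2.imwrite('pics/g12.png',cv2.resize(np.hstack([im[250:370,250:400],im2[130:250,410:510]]),None,fx=3,fy=3,interpolation=cv2.INTER_CUBIC))
for n,z in(('die_ring',.006),('punch',0),('chuck',0)):
    for cs in(['top'],['side']):
        v=o[(n,cs[0])]
        print(n,cs,[(round(q[0],2),int(q[1].sum()),[int(a) for a in q[2]]) for q in v[:2]])
        if v and v[0][1].sum()>50:
            ys,xs=np.nonzero(v[0][1]); x0=ray(C[cs[0]],(xs.mean(),ys.mean()),.02)
            print(np.round(fit(n,[v[0][1]],[C[cs[0]]],x0,z,[0],sym=True),4))
E
```

```text
t 29.5 pos [ 0.4752 -0.4119  0.1933] jawyaw -0.2906 tilt [ 0.0093 -0.0058 -0.9999] q7 0.11 q [ 0.84  0.54 -0.32  1.86  0.23  0.77  0.11] w 0.0854 F [-0.  -0.   0.5]
delta cm [-0.64  0.24 -7.33] rotvec [ 0.0058  0.0093 -0.0094]
die_ring ['top'] [(0.52, 324, [432, 174, 457, 200]), (0.28, 1091, [244, 207, 320, 236])]
[ 0.588  -0.3314  0.0285  0.5019]
die_ring ['side'] [(0.73, 121, [304, 161, 321, 169]), (0.66, 679, [324, 294, 358, 322])]
[ 0.5875  0.3383 -0.1737  0.9181]
punch ['top'] [(0.64, 227, [468, 223, 489, 238]), (0.51, 1022, [280, 144, 327, 178])]
[ 0.468  -0.4103  0.0502  0.0897]
punch ['side'] [(0.59, 770, [269, 312, 293, 360])]
[ 0.4691 -0.4092  0.0689  0.0652]
chuck ['top'] []
chuck ['side'] [(0.7, 761, [257, 280, 286, 314]), (0.68, 761, [330, 186, 357, 222])]
[ 0.4484 -0.2936 -0.104   0.2503]
```

View pics/g12.png

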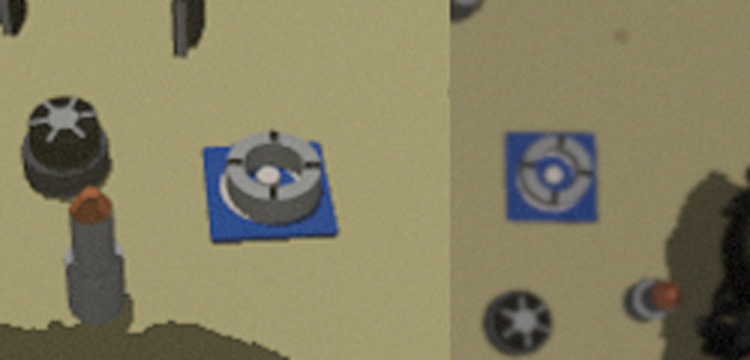

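Emit:
jog_arm --pt "-0.4 0.1 -2 0.006 0.009 -0.009" --pt "-0.2 0.1 -3 0 0 0" --pt "0 0 -3 0 0 0" --pt "0 0 -2.5 0 0 0" --pt "0 0 -1.5 0 0 0" --pt "0 0 0 0 0 0"

```text
time_s: 30.5
eef_pos: [0.4726, -0.4035, 0.0642]
ee_rot: [[-0.001, 0.288, 0.958], [0.005, 0.958, -0.288], [-1.0, 0.004, -0.003]]
ft_force: [0.5, 0.2, -0.2]
gripper_width: 0.0855
```

```bash
python3 d.py .4687 -.4097 .046 -.3;  python3 - <<'E'
from look import *
im=optics.capture('side');  cv2.imwrite('pics/g13.png',cv2.resize(im[270:370,220:340],None,fx=5,fy=5,interpolation=cv2.INTER_CUBIC))
E
```

```text
t 30.5 pos [ 0.4726 -0.4035  0.0642] jawyaw -0.2918 tilt [-0.0013  0.0046 -1.    ] q7 0.03 q [ 0.78  0.7  -0.25  1.95  0.31  0.53  0.03] w 0.0855 F [ 0.5  0.2 -0.2]
delta cm [-0.39 -0.62 -1.82] rotvec [-0.0046 -0.0013 -0.0082]
```

View pics/g13.png

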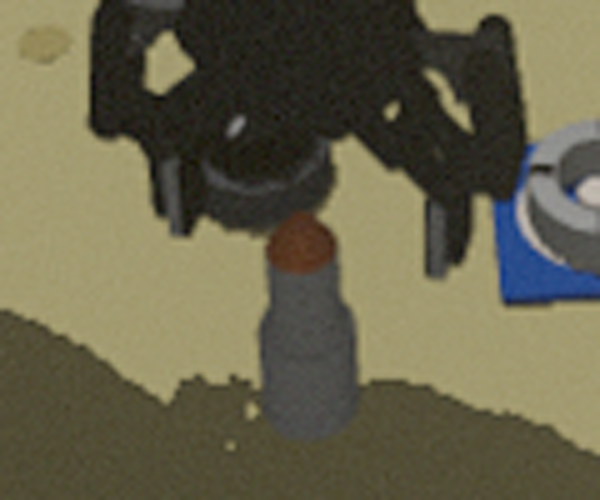

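Emit:
jog_arm --pt "-0.35 -0.55 -0.4 -0.005 0 0" --pt "0 0 -0.7 0 0 0" --pt "0 0 -0.5 0 0 0" --pt "0 0 0 0 0 0"

```text
time_s: 30.95
eef_pos: [0.4702, -0.4104, 0.0498]
ee_rot: [[0.002, 0.288, 0.958], [-0.003, 0.958, -0.288], [-1.0, -0.003, 0.003]]
ft_force: [1.1, -0.2, 0.1]
gripper_width: 0.0855
```

```bash
python3 d.py .4687 -.4097 .046 -.3;  python3 - <<'E'
from look import *
im=optics.capture('side');  cv2.imwrite('pics/g14.png',cv2.resize(im[270:370,220:340],None,fx=5,fy=5,interpolation=cv2.INTER_CUBIC))
E
```

```text
t 30.95 pos [ 0.4702 -0.4104  0.0498] jawyaw -0.2919 tilt [ 0.0017 -0.0033 -1.    ] q7 0.02 q [ 0.78  0.72 -0.23  1.96  0.33  0.5   0.02] w 0.0855 F [ 1.1 -0.2  0.1]
delta cm [-0.15  0.07 -0.38] rotvec [ 0.0033  0.0017 -0.0081]
```

View pics/g14.png

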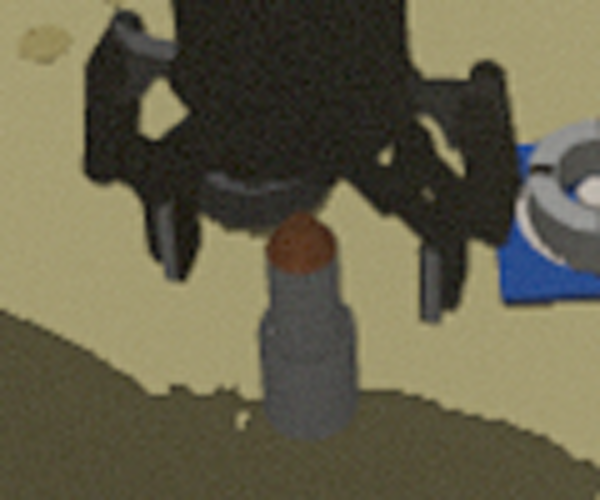

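Emit:
jog_arm --pt "-0.1 0.05 -0.35 0.003 0 0" --pt "0 0 0 0 0 0"

```text
time_s: 31.2
eef_pos: [0.4696, -0.4101, 0.0471]
ee_rot: [[0.003, 0.288, 0.958], [-0.001, 0.958, -0.288], [-1.0, 0.0, 0.003]]
ft_force: [0.4, -0.1, -0.6]
gripper_width: 0.0852
```

Emit:
jog_arm --pt "0 0 0 0 0 0" --pt "0 0 0 0 0 0" --pt "0 0 0 0 0 0" --pt "0 0 0 0 0 0" --pt "0 0 0 0 0 0" --pt "0 0 0 0 0 0" --pt "0 0 0 0 0 0" --fingers 0 --grip_force 80

```text
time_s: 31.9
eef_pos: [0.4696, -0.4101, 0.0477]
ee_rot: [[0.003, 0.288, 0.958], [-0.001, 0.958, -0.288], [-1.0, -0.0, 0.004]]
ft_force: [-0.9, -0.1, -0.7]
gripper_width: 0.0243
```

Emit:
jog_arm --pt "0 0 1 0 0 0" --pt "0 0 2 0 0 0" --pt "0 0 3 0 0 0" --pt "0 0 3 0 0 0" --pt "0 0 2 0 0 0" --pt "0 0 0 0 0 0"

```text
time_s: 32.5
eef_pos: [0.4669, -0.4078, 0.1606]
ee_rot: [[-0.003, 0.287, 0.958], [0.004, 0.958, -0.287], [-1.0, 0.003, -0.004]]
ft_force: [0.1, -0.7, -5.3]
gripper_width: 0.0239
```

```bash
python3 d.py .4637 .2970 .15 -.3;  python3 - <<'E'
from look import *
im=optics.capture('side');  cv2.imwrite('pics/g15.png',cv2.resize(im[230:370,220:340],None,fx=4,fy=4,interpolation=cv2.INTER_CUBIC))
E
```

```text
t 32.5 pos [ 0.4669 -0.4078  0.1606] jawyaw -0.2912 tilt [-0.0026  0.0038 -1.    ] q7 0.09 q [ 0.83  0.57 -0.31  1.89  0.25  0.71  0.09] w 0.0239 F [ 0.1 -0.7 -5.3]
delta cm [-0.32 70.48 -1.06] rotvec [-0.0038 -0.0026 -0.0088]
```

View pics/g15.png

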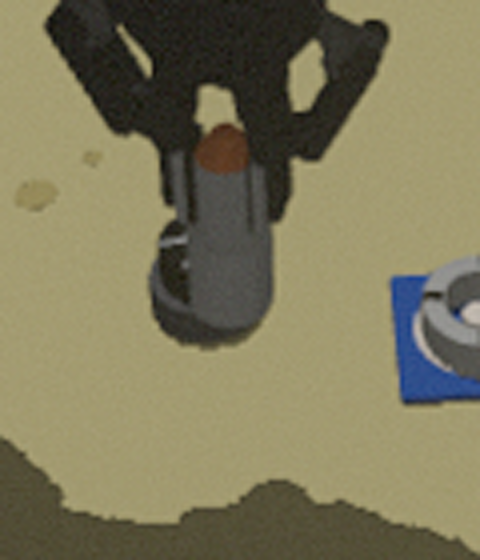

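Emit:
jog_arm --pt "0.5 2 0.5 0 0 0" --pt "1 3.5 0 0 0 0" --pt "1 4.2 0 0 0 0" --pt "1 4.2 0 0 0 0" --pt "0.5 4.2 0 0 0 0" --pt "0 4.2 0 0 0 0" --pt "0 4.2 0 0 0 0" --pt "0 4.2 0 0 0 0" --pt "0 4.2 0 0 0 0" --pt "0 4.2 0 0 0 0" --pt "0 4.2 0 0 0 0" --pt "0 4.2 0 0 0 0"

```text
time_s: 33.75
eef_pos: [0.4941, 0.0846, 0.1495]
ee_rot: [[-0.025, 0.296, 0.955], [0.009, 0.955, -0.296], [-1.0, 0.001, -0.027]]
ft_force: [0.5, -0.3, -3.9]
gripper_width: 0.024
```

```bash
python3 d.py .4637 .2970 .15 -.3
```

```text
t 33.75 pos [0.4941 0.0846 0.1495] jawyaw -0.3003 tilt [-0.0255  0.0092 -0.9996] q7 -0.8 q [-0.07  0.48 -0.28  2.15  0.21  0.56 -0.8 ] w 0.024 F [ 0.5 -0.3 -3.9]
delta cm [-3.04 21.24  0.05] rotvec [-0.0092 -0.0255  0.0003]
```

Emit:
jog_arm --pt "-0.4 4.2 0 -0.009 -0.025 0" --pt "-0.5 4.2 0 0 0 0" --pt "-0.6 4 0 0 0 0" --pt "-0.5 3.5 0 0 0 0" --pt "-0.5 2.5 0 0 0 0" --pt "-0.3 1 -1 0 0 0" --pt "0 0 -2 0 0 0" --pt "0 0 0 0 0 0"

```text
time_s: 34.55
eef_pos: [0.4542, 0.2952, 0.1093]
ee_rot: [[-0.012, 0.281, 0.959], [-0.002, 0.96, -0.282], [-1.0, -0.005, -0.011]]
ft_force: [-0.0, -0.8, -4.6]
gripper_width: 0.024
```

```bash
python3 d.py .4637 .2970 .085 -.3
```

```text
t 34.55 pos [0.4542 0.2952 0.1093] jawyaw -0.2854 tilt [-0.0124 -0.0016 -0.9999] q7 -1.21 q [-0.52  0.57 -0.22  2.11  0.24  0.5  -1.21] w 0.024 F [-0.  -0.8 -4.6]
delta cm [ 0.95  0.18 -2.43] rotvec [ 0.0015 -0.0124 -0.0146]
```

Emit:
jog_arm --pt "0.6 0.1 -0.8 0.0015 -0.012 -0.01" --pt "0.3 0.1 -1 0 0 0" --pt "0.05 0 -0.5 0 0 0" --pt "0 0 0 0 0 0"

```text
time_s: 34.95
eef_pos: [0.4647, 0.2943, 0.0837]
ee_rot: [[-0.001, 0.295, 0.955], [-0.003, 0.955, -0.295], [-1.0, -0.003, -0.0]]
ft_force: [0.6, -0.1, -5.1]
gripper_width: 0.0242
```

```bash
python3 d.py .4637 .2970 .0545 -.3;  python3 - <<'E'
from look import *
im=optics.capture('side'); im2=optics.capture('top'); cv2.imwrite('pics/g16.png',cv2.resize(np.hstack([im[110:200,230:330],im2[180:270,160:260]]),None,fx=4,fy=4,interpolation=cv2.INTER_CUBIC))
E
```

```text
t 34.95 pos [0.4647 0.2943 0.0837] jawyaw -0.2997 tilt [-9.0e-04 -2.6e-03 -1.0e+00] q7 -1.23 q [-0.54  0.61 -0.19  2.11  0.26  0.44 -1.23] w 0.0242 F [ 0.6 -0.1 -5.1]
delta cm [-0.1   0.27 -2.92] rotvec [ 0.0026 -0.0009 -0.0003]
```

View pics/g16.png

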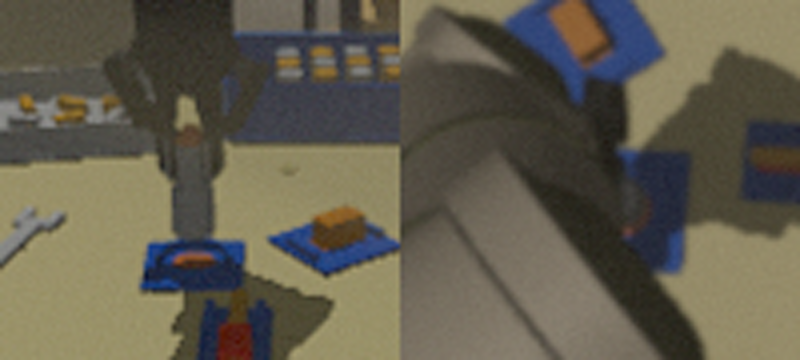

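Emit:
jog_arm --pt "-0.1 0.2 -0.8 0.0025 0 0" --pt "0 0.05 -0.8 0 0 0" --pt "0 0 -0.6 0 0 0" --pt "0 0 -0.2 0 0 0" --pt "0 0 0 0 0 0"

```text
time_s: 35.55
eef_pos: [0.4641, 0.2975, 0.0592]
ee_rot: [[0.001, 0.295, 0.955], [0.002, 0.955, -0.295], [-1.0, 0.002, 0.0]]
ft_force: [0.3, 0.1, -4.5]
gripper_width: 0.0244
```

```bash
python3 d.py .4637 .2970 .0540 -.3;  python3 - <<'E'
from look import *
im=optics.capture('side'); im2=optics.capture('top'); cv2.imwrite('pics/g17.png',cv2.resize(np.hstack([im[110:200,230:330],im2[180:270,160:260]]),None,fx=4,fy=4,interpolation=cv2.INTER_CUBIC))
E
```

```text
t 35.55 pos [0.4641 0.2975 0.0592] jawyaw -0.2998 tilt [ 0.001   0.0018 -1.    ] q7 -1.25 q [-0.56  0.65 -0.17  2.12  0.28  0.39 -1.25] w 0.0244 F [ 0.3  0.1 -4.5]
delta cm [-0.04 -0.05 -0.52] rotvec [-0.0018  0.001  -0.0002]
```

View pics/g17.png

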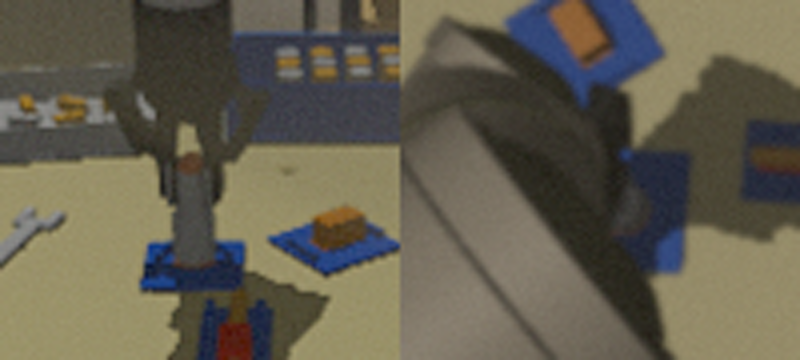

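Emit:
jog_arm --pt "0 0 -0.3 0 0 0" --pt "0 0 -0.25 0 0 0" --pt "0 0 0 0 0 0"

```text
time_s: 35.95
eef_pos: [0.4646, 0.2978, 0.0542]
ee_rot: [[0.002, 0.296, 0.955], [0.003, 0.955, -0.296], [-1.0, 0.003, 0.001]]
ft_force: [0.0, 0.2, -5.0]
gripper_width: 0.0244
```

Emit:
jog_arm --pt "0 0 -0.15 0 0 0" --pt "0 0 0 0 0 0"

```text
time_s: 36.15
eef_pos: [0.4648, 0.2982, 0.0539]
ee_rot: [[0.003, 0.295, 0.955], [0.004, 0.955, -0.295], [-1.0, 0.004, 0.002]]
ft_force: [-0.1, 0.3, -4.7]
gripper_width: 0.0242
```

Emit:
jog_arm --pt "0 0 0 0 0 0" --pt "0 0 0 0 0 0" --pt "0 0 0 0 0 0" --pt "0 0 0 0 0 0" --pt "0 0 0 0 0 0" --fingers 0.8

```text
time_s: 36.65
eef_pos: [0.466, 0.2992, 0.0549]
ee_rot: [[0.006, 0.295, 0.955], [0.006, 0.955, -0.295], [-1.0, 0.007, 0.004]]
ft_force: [0.1, -0.3, 0.4]
gripper_width: 0.0682
```

Emit:
jog_arm --pt "0 0 1 0 0 0" --pt "0 0 3 0 0 0" --pt "0 0 4 0 0 0" --pt "0 0 4 0 0 0" --pt "0 0 4 0 0 0" --pt "1 -2 1 0 0 0" --pt "1 -4 0 0 0 0" --pt "1 -4 0 0 0 0" --pt "0 -4 0 0 0 0" --pt "0 -4 0 0 0 0" --pt "0 -4 0 0 0 0" --pt "0 -4 0 0 0 0"

```text
time_s: 37.85
eef_pos: [0.4937, 0.0368, 0.2411]
ee_rot: [[0.013, 0.283, 0.959], [0.011, 0.959, -0.283], [-1.0, 0.014, 0.01]]
ft_force: [0.6, -0.2, 0.2]
gripper_width: 0.0684
```

Emit:
jog_arm --pt "0 -4 0 0 0 0" --pt "0 -4 0 0 0 0" --pt "0 -4 0 0 0 0" --pt "0 -4 0 0 0 0" --pt "0 -2 0 0 0 0" --pt "0 0 0 0 0 0" --pt "0 0 0 0 0 0"

```text
time_s: 38.55
eef_pos: [0.4903, -0.1567, 0.2463]
ee_rot: [[0.017, 0.292, 0.956], [0.008, 0.956, -0.292], [-1.0, 0.013, 0.014]]
ft_force: [-0.3, 0.2, 0.6]
gripper_width: 0.0686
```

```bash
python3 d.py;  cat > fin.py <<'E'
from look import *
import pickle,sys
o,C=look(['die_ring','punch','plug','drift','chuck'],'lf'); pickle.dump((o,C),open('lf.pkl','wb'))
res=pickle.load(open('res.pkl','rb'))
im=cv2.imread('pics/lf_side.png'); im2=cv2.imread('pics/lf_top.png'); cv2.imwrite('pics/fin.png',cv2.resize(np.vstack([im[120:240,230:430],im2[140:260,150:350]]),None,fx=2.4,fy=2.4,interpolation=cv2.INTER_CUBIC)); cv2.imwrite('pics/fin2.png',im)
for n,z,r,yw in(('die_ring',.006,'ring_rest',0),('punch',.006,'punch_rest',0),('plug',.018,'plug_rest',.588),('drift',.02,'drift_rest',1.505),('chuck',0,'chuck',0)):
    for c in('top','side'):
        for q in o[(n,c)]:
            ys,xs=np.nonzero(q[1]); 
            if len(xs)<40: continue
            x0=ray(C[c],(xs.mean(),ys.mean()),.02)
            if np.hypot(x0[0]-res[r][0],x0[1]-res[r][1])>.08: continue
            f=fit(n,[q[1]],[C[c]],x0,z,[yw],sym=n in('punch','die_ring','chuck'))
            print(n,c,round(q[0],2),np.round(f,4),'vs',np.round(res[r],4)); break
E
python3 fin.py
```

```text
t 38.55 pos [ 0.4903 -0.1567  0.2463] jawyaw -0.2962 tilt [ 0.0168  0.0083 -0.9998] q7 -0.2 q [ 0.38  0.33 -0.22  2.06  0.09  0.75 -0.2 ] w 0.0686 F [-0.3  0.2  0.6]
die_ring side 0.71 [ 0.5873 -0.3307  0.0655  0.2816] vs [ 0.5852 -0.3301 -0.0268  0.142 ]
punch top 0.57 [0.466  0.2991 0.1057 0.0938] vs [ 0.4639  0.2973 -0.0614  0.198 ]
punch side 0.59 [0.4657 0.3016 0.3437 0.1102] vs [ 0.4639  0.2973 -0.0614  0.198 ]
plug top 0.7 [0.5868 0.3314 0.6648 0.2296] vs [0.5827 0.3309 0.5878 0.2846]
drift top 0.56 [0.4932 0.1184 1.5065 0.2119] vs [0.4907 0.1169 1.5054 0.1523]
drift side 0.49 [0.494  0.1185 1.5125 0.1805] vs [0.4907 0.1169 1.5054 0.1523]
chuck side 0.83 [ 0.449  -0.295   0.208   0.1724] vs [ 0.4485 -0.2927 -0.0037  0.5187]
```

View pics/fin.png

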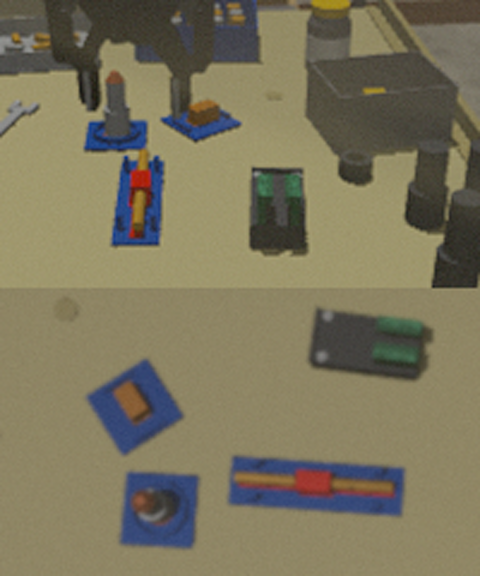

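View pics/fin2.png

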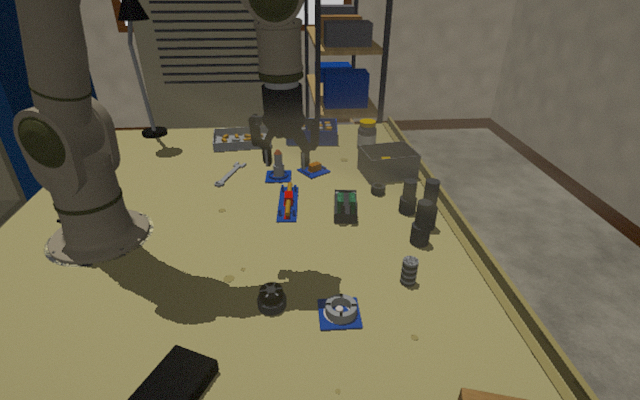

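```bash
python3 -c "
from workcell import hand_in; print(hand_in())"
```

```text
the job is handed in; nothing more can be done
None
```

I pushed the bronze block through the sleeve with the drift until it was fully out on the ledge. Then I put the drift, block, die ring and punch on their matching rests, and handed the job in at about 39 s of the 115 s allowed. `hand_in` reports no verdict, so I can't say how it was judged.

Distances below are from my last camera fits, against where I measured each rest at the start:

| Piece | Off its rest's centre | Remarks |
|---|---|---|
| Drift | about 3–4 mm | within 0.01 rad, lying between the prongs |
| Block | about 4 mm | about 0.08 rad off, between the stops |
| Die ring | about 2 mm | flat over the post |
| Punch | about 3–5 mm | upright inside the rim |
| Chuck | about 2 mm from its start position | not touched, so probably measurement error |

Heights and upright angles I judged from the pictures only. At hand-in the gripper was empty and clear, about 0.25 m above the bench.

- **Force spike:** while setting the drift down I pressed it onto its rest once, with about 69 N at the wrist (the limit is 120 N). I backed off and released it gently.
- **Recognition errors:** the trained networks sometimes named the wrong object. They took the chuck for the sleeve at the start, and found no usable mask in some views. I used the other camera and the pictures in those cases.
- **Single-camera checks:** in the last look the ring and chuck were confirmed only from the side and the block only from the top.

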